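# Clamp a blocked lens in the ratchet lens clamp for drilling

### The arm

A 6-joint arm with a two-finger parallel gripper is mounted at the origin on the work surface. World frame = base frame: x ahead of the robot, y to its left, z up, the work surface at z = 0. Lengths are in mm, angles in degrees, forces in N, time in s.
With the tool pointing down it reaches from about 150 to 775 mm from the base axis. Payload 6.1 kg.
Tool frame: the origin (TCP) lies between the finger pads; the fingertips stand 8 mm ahead of it and the grasp point (between the pads) lies 11 mm behind it; z points along the fingers, x is the direction in which the jaws open and shut, and the axes are right-handed (so a half turn about z gives the same grasp; the last joint's range is limited). The gripper opens to 85 mm and grips with 20 to 120 N. Pads are 22 mm wide; open, the fingers measure 114 mm over their backs; the gripper's body (76 mm by 85 mm) begins 54 mm behind the grasp point. The pads swing forward as they close: fully open they stand 13 mm farther back than shut.
Start: joints at [-67.208, 7.208, -2.269, 80.523, 0, 90], TCP at [203.372, -483.992, 239.295] pointing down, gripper open.
Joint ranges: [-155.77, 155.77], [-54.66, 111.73], [-72.52, 77.12], [-102.08, 115.82], [-83.92, 84.16], [-180, 180]. Speed limits (degrees/s): [136.94, 136.94, 172.46, 180, 180, 180].

### API

Orientations are given as [roll, pitch, yaw] about the fixed x, y, z axes, in that order (R = Rz(yaw) Ry(pitch) Rx(roll)).
In Python, from rig import robot, vision gives the robot as it stands.
- The arm moves only by the tool step_arm, never from a script. Its argument "moves" is a list of rows, each a list of 7 numbers: the turn, a rotation vector about the world's x, y, z in degrees, then the shift along the world's x, y, z in m, then the gripper command: -1 is shut, 1 is fully open, values between are in proportion. A call has 1 to 12 rows; each row shifts and turns the commanded pose from where the row before left it; what a row does not reach is not made up. A row lasts 1/10 s, in which the tool goes at most 50 mm and 8.59 degrees, less where a joint would pass 70% of its speed; a pose out of reach is approached as far as the arm can. A call is refused whole if a number of a shift passes 0.05 or a number of a turn 8.59, either way. A call with a gripper value outside its range is refused whole. The fingers move at their own pace and stop on an object; "newtons" is the grip in N (left out, the last holds). Time passes only in rows, so rows that do not move let the fingers close. It gives the time, the measured TCP pose, the force and the opening at its end, in the units of the state.
- robot.get_state(): the state, without advancing time (a new reading comes with each control period).
- vision.read_camera(name): name is "scene" or "top"; returns the picture (420x560x3 uint8, red, green, blue); there is no depth.
- vision.camera_model(name): a dict with "mtx" (3x3 intrinsics, pixels), "origin" and "orientation" of the camera in the world. Camera axes: x right, y down, z forward; pixel columns grow to the right and rows downward; lengths in mm; the calibration is good to about 2 mm. A picture is of the moment at which its call begins. camera_model takes no time and is no camera call.
- robot.hand_in(): hands the job in, once; it reports no verdict.
The state is a dict: "clock": time; "joint_pos": joint angles; "dq": joint speeds; "joint_efforts": joint torques, N m; "eef_pos": TCP position; "tcp_rot": TCP orientation; "wrist_force": force on the tool from outside, world axes, zero at the start; "torque": the same for the moment, N m; "width": finger opening in mm.
Only numpy, scipy, OpenCV 4.12 (cv2) and the standard library are available. Lean on these libraries where they do the work, as an engineer would, in place of code of your own. Each camera call takes 0.05 s, during which the arm holds its last target.

### The job

Take the lens with the orange block from the blue job tray, lay it flat on the bed of the lens clamp, slide it gently home against both faces of the V-jaw and let go of it. Then wind the clamp's black knob clockwise until the sprung pad meets the lens, and go on to the second click of the pawl after that touch: leave the ratchet caught on that tooth, firm enough for drilling, for a third tooth overloads the lens. Move the jaw by its knob only, and leave the other lenses and everything else on the bench where they are.

Things in the scene. Friction and masses are not known exactly. Their poses are not given: they have to be found in the camera images.
- lens_orange: The lens to clamp: a round brown-tinted lens blank, 60 mm across and 5 mm thick, lying flat, with an upright orange plastic block stuck on its middle: 24 mm across, from 5 to 33 mm above the lens's underside. About 60 g. Origin: centre of the underside, z up. Take it by the block; the lens's top face is slightly domed, to 7 mm beside the block.
- lens_green: Another lens, same sizes, green block, in the same tray. Leave it alone.
- lens_white: Another lens, same sizes, white block, in the same tray. Leave it alone.
- tray: Blue job tray, 258 x 94 mm, fixed, with three pockets in a row along its x axis, 84 mm apart; the three lenses lie in them in any order. Floor 3 mm above the bench, walls up to 12 mm. Origin: centre of its underside.
- clamp: The lens clamp: a grey base plate, 130 mm (x) by 270 mm (y), 10 mm thick, bolted down. Origin: centre of the plate's underside. Its y axis is the clamping direction, from the knob (at y = -80 mm) to the V-jaw (beyond y = +30 mm). In front of the V-jaw lies the black rubber bed, 40 by 62 mm, its top 14 mm above the bench: the lens lies on it.
- vjaw: Fixed V-shaped jaw, rubber-faced, top 22 mm above the bench, set at a different place along the clamp's y each time. It opens towards the pad; the lens fits against both its faces, which reach no nearer than 13 mm (along y) to the seated lens's centre, so fingers closing along the clamp's x are free of it. Origin: under the centre of a seated lens, 10 mm above the bench.
- seat (a point): Where the centre of the lens's underside lies when the lens is on the bed and home against both faces of the V-jaw, 14 mm above the bench.
- knob_grip (a point): On the axis of the knob, 60 mm above the bench, where to grip it. The knob is a black ribbed cylinder, 44 mm across, from 34 to 74 mm above the bench, upright axis, with a white line on top. Right under it (24 to 32 mm above the bench) is the brass ratchet wheel, 84 mm across, that turns with it.
- knob (a joint): Angle of knob and ratchet wheel in rad, 0 with the jaw fully open, growing clockwise seen from above. 16 teeth: winding, the pawl is down behind tooth n by 0.393 n + 0.03 (it begins to drop 0.05 before 0.393 n). Let go, a return spring (0.045 N m, plus 0.015 a rad) turns the wheel back onto the caught tooth, to about 0.393 n - 0.02, and no further. Free winding takes 0.05 to 0.15 N m.
- pawl (a joint): Angle of the red sprung pawl beside the wheel in rad: 0 when it lies dropped behind a tooth, rising to about 0.15 as a tooth lifts it. Its spring drops it by itself.
- jaw: Jaw block, an aluminium bar 112 mm wide, sliding on two guide rods along the clamp's y as the knob turns, 10 mm a rad, towards the V-jaw. Origin: its middle, at bench height. It carries ahead of it a sprung plunger with a 52 mm wide black rubber pad that meets the lens's edge, 15 to 24 mm above the bench.
- spectacles: Pair of black spectacles on the bench. Leave alone.
- case: Dark red spectacle case, 160 x 62 x 34 mm. Leave alone.
- spray: Small clear bottle with a blue cap, 120 mm tall. Leave alone.
- driver: Small screwdriver, 130 mm. Leave alone.
- screw_pot: Small steel bowl, 50 mm across. Leave alone.
- spring_seat (a point): Point on the front of the jaw block where the plunger's springs bear. The pad sits on a set screw: unpressed, its face stands 21 to 30 mm ahead of here, different each time, and no reading gives it; with the jaw open it is 8 to 22 mm short of a seated lens. The spring yields about 1 mm per 2 N: after touch each tooth adds about 8 N on the lens, 0.08 N m at the knob.

How it is judged:
By the outcome, as a careful person would: the job done as asked, in the order asked, and still so for the second after the job is handed in, with the robot touching nothing.
It also fails if it takes over 70 s, if anything falls off the work surface, if the arm or the gripper's body presses on something with over 40 N, if the wrist force passes 120 N, or if a joint passes its speed limit or range.

## Working session

There is one attempt and no reset: what is moved stays moved. The work goes in short steps, Python scripts to look and compute and a tool call to move; the robot and the scene stay as the last step left them, time stands still between calls to the robot, and variables do not carry over. Pictures are saved under pics/ and viewed, and the job is handed in when it is done.

Besides the shell and the picture viewer there is one more tool, called by a JSON object that holds its "fn" and its "kwargs". step_arm: Moves the arm, as the interface text tells. Its arguments: {"type":"object","properties":{"moves":{"type":"array","items":{"type":"array","items":{"type":"number"}}},"newtons":{"type":"number"}},"required":["moves"]}

```bash
ls; mkdir -p pics; python3 - <<'E'
from rig import robot, vision
import cv2
s=robot.get_state();print(s)
for n in("scene","top"):
    im=vision.read_camera(n);cv2.imwrite(f"pics/{n}0.png",im[:,:,::-1]);m=vision.camera_model(n);print(n,m)
E
```

```text
pics
{'clock': 0.0, 'joint_pos': array([-6.72089409e+01,  7.23951504e+00, -2.32684707e+00,  8.05232322e+01,
       -2.33448189e-04,  8.99995692e+01]), 'dq': array([ 0.13886746, -0.0854684 , -0.06195175,  0.13469494,  0.0203155 ,
       -0.01240398]), 'joint_efforts': array([-2.54618944e-04, -4.35915720e+01,  3.52920806e+01,  1.73413195e-02,
       -5.73641000e-05, -2.17844665e-06]), 'eef_pos': array([ 203.21514779, -483.64400781,  238.54099129]), 'tcp_rot': array([ 1.79999767e+02,  8.95943014e-02, -6.72085101e+01]), 'wrist_force': array([0.27879022, 0.49545541, 0.36819729]), 'torque': array([ 0.02404708,  0.01077132, -0.03338795]), 'width': 85.27140985823961}
scene {'mtx': array([[513.8730668 ,   0.        , 282.19332135],
       [  0.        , 513.8730668 , 212.23736655],
       [  0.        ,   0.        ,   1.        ]]), 'origin': array([1134.38497427,  647.14991833, 1222.07640116]), 'orientation': array([-144.40860164,    0.839271  ,  140.28463486])}
top {'mtx': array([[507.6190658 ,   0.        , 284.54292424],
       [  0.        , 507.6190658 , 204.83583853],
       [  0.        ,   0.        ,   1.        ]]), 'origin': array([ 365.2144069 ,   -6.24223331, 1640.55235375]), 'orientation': array([-171.06567471,    0.57051894,  -90.79245609])}
```

View pics/scene0.png

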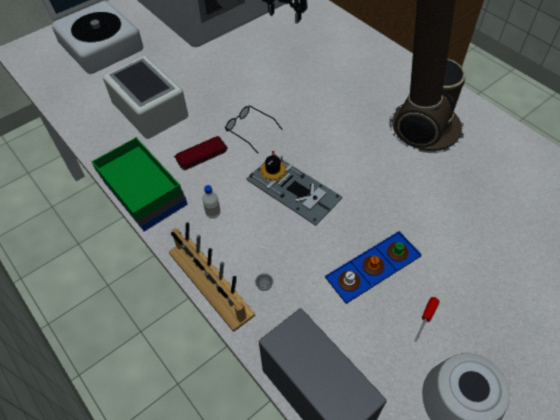

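View pics/top0.png

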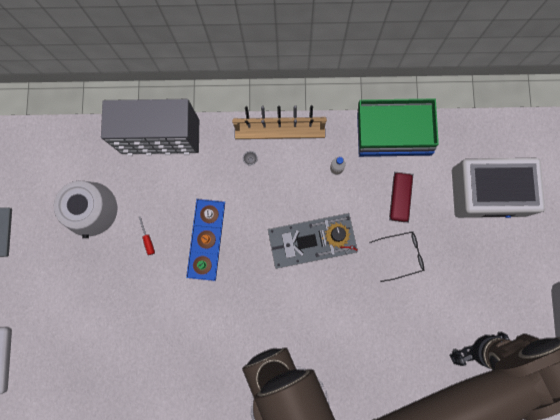

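```bash
python3 - <<'E'
import cv2,numpy as np
t=cv2.imread("pics/top0.png");s=cv2.imread("pics/scene0.png")
def c(im,x0,y0,w,h,k):return cv2.resize(im[y0:y0+h,x0:x0+w],None,fx=k,fy=k,interpolation=cv2.INTER_CUBIC)
cv2.imwrite("pics/t_clamp.png",c(t,262,205,100,70,8))
cv2.imwrite("pics/t_tray.png",c(t,180,192,52,94,6))
cv2.imwrite("pics/s_clamp.png",c(s,240,145,110,82,7))
cv2.imwrite("pics/s_tray.png",c(s,320,228,106,80,7))
E
```

```text
(no output)
```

View pics/t_clamp.png

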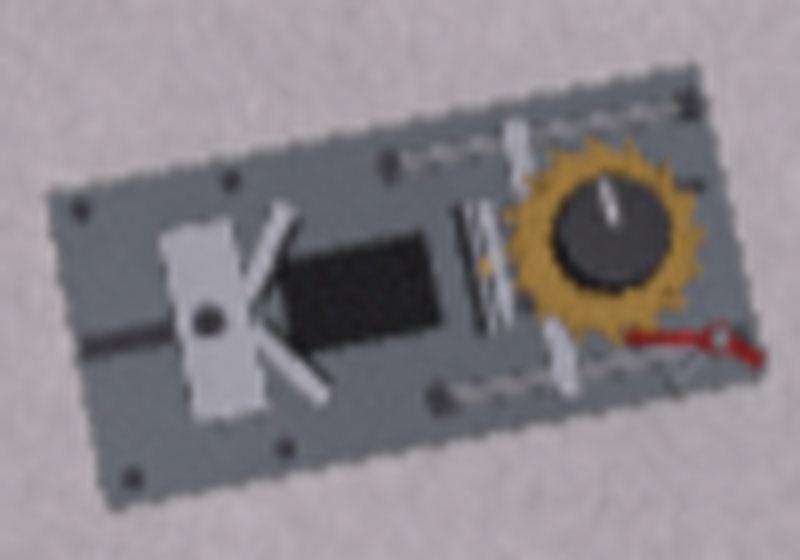

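View pics/s_clamp.png

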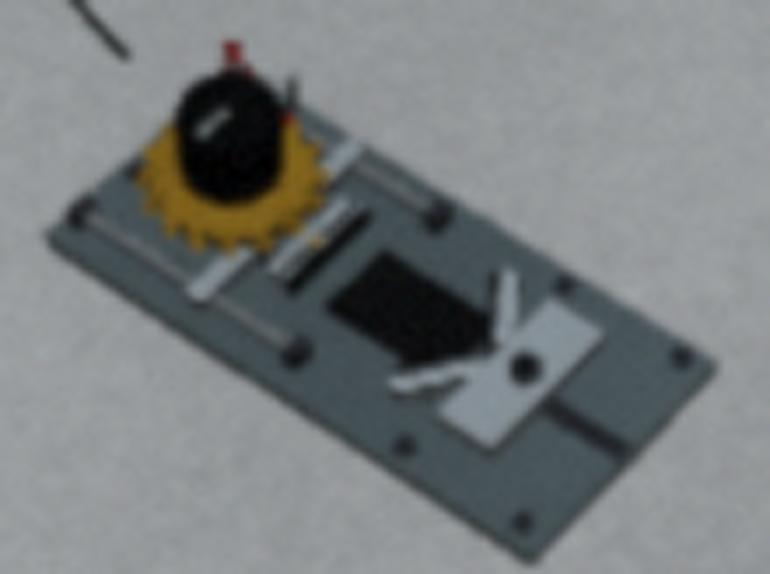

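View pics/t_tray.png

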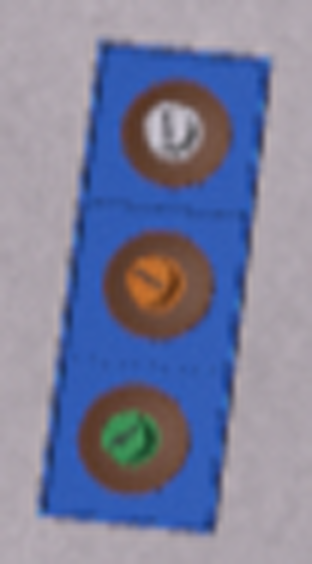

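View pics/s_tray.png

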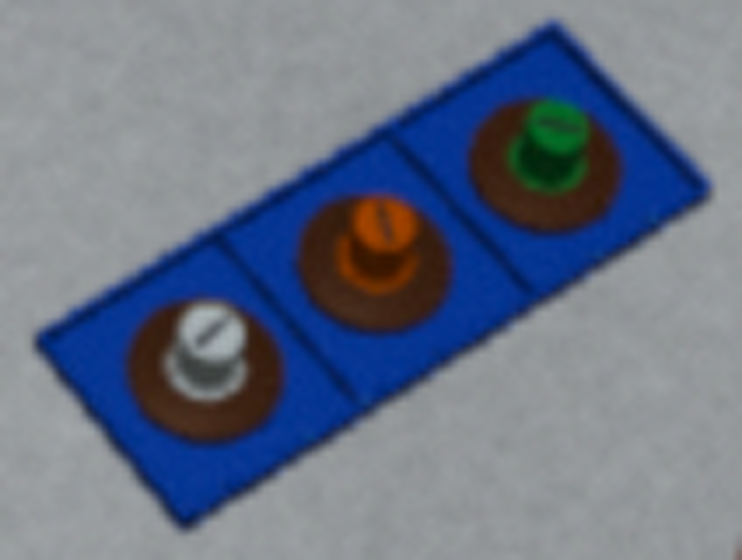

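```bash
cat > h.py <<'E'
import numpy as np,cv2
from scipy.spatial.transform import Rotation as R
from scipy.optimize import least_squares
from rig import robot,vision
M={n:vision.camera_model(n) for n in("scene","top")}
def proj(n,P):
    m=M[n];Rm=R.from_euler('xyz',m['orientation'],degrees=True).as_matrix()
    q=(np.atleast_2d(P)-m['origin'])@Rm
    p=q@m['mtx'].T
    return p[:,:2]/p[:,2:]
def tri(pt,ps):
    f=lambda X:np.r_[proj("top",X)[0]-pt,proj("scene",X)[0]-ps]
    r=least_squares(f,[500,0,20]);return r.x,r.fun
def onz(n,p,z):
    r=least_squares(lambda X:proj(n,[X[0],X[1],z])[0]-p,[500,0]);return r.x
def uncrop(u,x0,y0,k):return (np.array(u)+.5)/k-.5+np.array([x0,y0])
E
python3 - <<'E'
from h import *
tc=lambda u:uncrop(u,262,205,8); sc=lambda u:uncrop(u,240,145,7)
tt=lambda u:uncrop(u,180,192,6); st=lambda u:uncrop(u,320,228,7)
for nm,a,b in [("knobtop",tc((612,232)),sc((229,112))),("plateBR_V(-x,+y)",tc((112,508)),sc((717,365))),("plate +x+y",tc((50,190)),sc((532,562))),("plate +x -y",tc((697,65)),sc((47,237))),
 ("Vpost bolt",tc((209,320)),sc((526,368))),("orange top",tt((155,281)),st((386,222))),("green top",tt((129,437)),st((558,125))),("white top",tt((171,130)),st((214,330))),
 ("lens disc orange",tt((160,285)),st((375,263)))]:
    print(nm,a,b,*[x.round(2) for x in tri(a,b)])
E
```

```text
knobtop [338.0625 233.5625] [272.28571429 160.57142857] [ 521.15 -160.35   70.34] [ 0.52 -0.52  0.69  0.12]
plateBR_V(-x,+y) [275.5625 268.0625] [342.         196.71428571] [418.86  37.33   4.43] [ 0.23 -0.2   0.28  0.04]
plate +x+y [267.8125 228.3125] [315.57142857 224.85714286] [546.67  61.52   4.59] [ 0.07 -0.07  0.09  0.01]
plate +x -y [348.6875 212.6875] [246.28571429 178.42857143] [ 593.97 -202.06    6.03] [ 0.17 -0.18  0.23  0.04]
Vpost bolt [287.6875 244.5625] [314.71428571 197.14285714] [492.19  -2.87  24.38] [ 0.3  -0.27  0.37  0.05]
orange top [205.41666667 238.41666667] [374.71428571 259.28571429] [514.15 259.15  32.47] [ 0.04 -0.03  0.04  0.01]
green top [201.08333333 264.41666667] [399.28571429 245.42857143] [432.29 271.78  32.68] [ 0.09 -0.07  0.1   0.01]
white top [208.08333333 213.25      ] [350.14285714 274.71428571] [595.65 250.74  31.63] [ 0.3  -0.25  0.32  0.04]
lens disc orange [206.25       239.08333333] [373.14285714 265.14285714] [515.19 260.41   3.86] [ 0.27 -0.22  0.29  0.03]
```

```bash
cat >> h.py <<'E'
CROP={"top":(262,205,100,70,8),"scene":(240,145,110,82,7)}
def crop(im,c):
    x0,y0,w,h,k=c;return cv2.resize(im[y0:y0+h,x0:x0+w],None,fx=k,fy=k,interpolation=cv2.INTER_CUBIC)
class Cl:
    def __init__(s,cx,cy,yaw):
        s.c=np.array([cx,cy]);a=np.radians(yaw);s.X=np.array([np.cos(a),np.sin(a)]);s.Y=np.array([-np.sin(a),np.cos(a)])
    def w(s,P):
        P=np.atleast_2d(np.array(P,float));return np.c_[s.c+P[:,:1]*s.X+P[:,1:2]*s.Y,P[:,2]]
def circ(x,y,z,r,n=48):
    t=np.linspace(0,2*np.pi,n);return np.c_[x+r*np.cos(t),y+r*np.sin(t),0*t+z]
def draw(img,n,c,W,col,close=False):
    p=(proj(n,W)+DP[n]-np.array(c[:2])+.5)*c[4]-.5
    cv2.polylines(img,[np.round(p*8).astype(int)],close,col,1,cv2.LINE_AA,3)
DP={"top":np.zeros(2),"scene":np.zeros(2)}
E
cat > ov.py <<'E'
from h import *
import sys
def overlay(tag,C,d,dz=0,src="0",jw=None):
    for n in("top","scene"):
        im=cv2.imread(f"pics/{n}{src}.png");c=CROP[n];g=crop(im,c)
        D=lambda P,col,cl=False:draw(g,n,c,C.w(P)+[0,0,dz],col,cl)
        D([(-65,-135,10),(65,-135,10),(65,135,10),(-65,135,10)],(0,255,0),True)
        D([(-65,-135,0),(65,-135,0),(65,135,0),(-65,135,0)],(0,160,0),True)
        D(circ(0,-80,74,22),(0,255,255));D(circ(0,-80,32,42),(0,255,255))
        ap=d+34.64
        D([(37.3,d+13,22),(0,ap,22),(-37.3,d+13,22)],(0,0,255))
        D(circ(0,d,14,30),(255,0,255))
        cv2.imwrite(f"pics/ov_{n}_{tag}.png",g)
if __name__=="__main__":
    C=Cl(506.4,-82.4,10.3);overlay("a",C,38,-3)
E
python3 ov.py
```

```text
(no output)
```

View pics/ov_top_a.png

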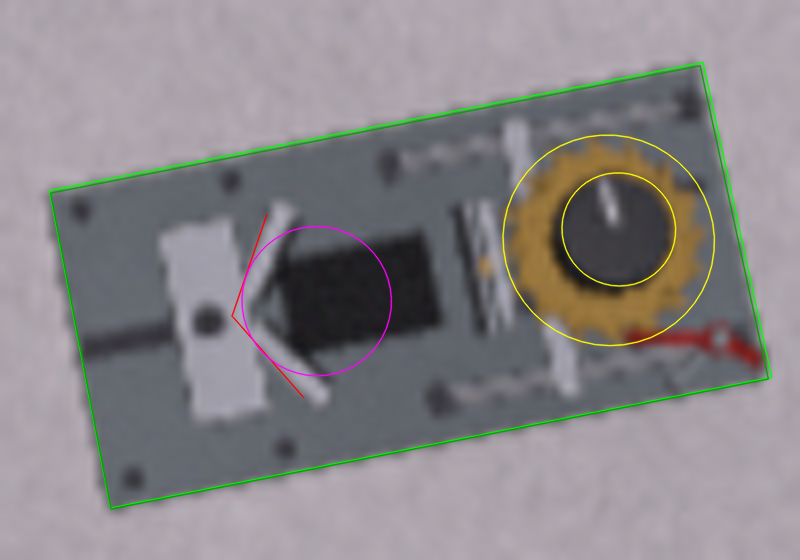

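View pics/ov_scene_a.png

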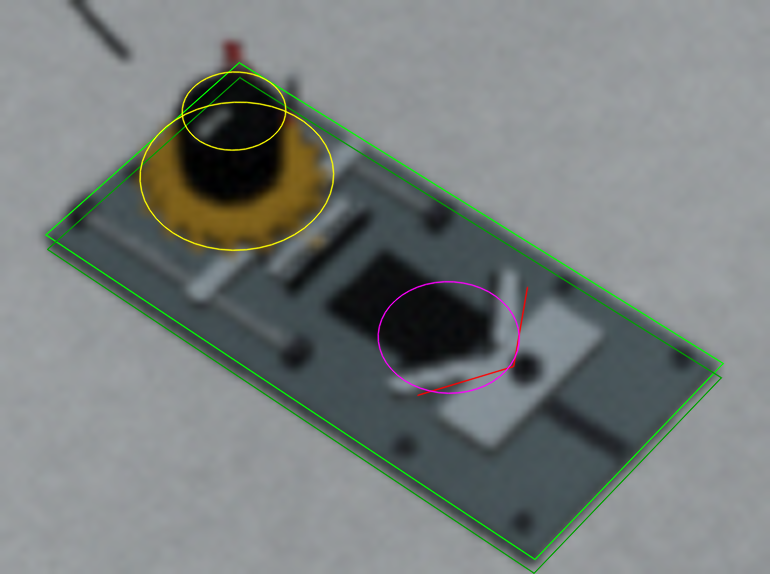

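```bash
cat > ov2.py <<'E'
from h import *
C=Cl(506.4,-82.4,10.3)
for n,c in(("top",(278,222,46,38,16)),("scene",(280,172,52,42,14))):
    im=cv2.imread(f"pics/{n}0.png");g0=crop(im,c);
    for d in(26,):
        g=g0.copy()
        D=lambda P,col,cl=False:draw(g,n,c,C.w(P)+[0,0,-3],col,cl)
        for s in(1,-1):
            for z,col in((22,(0,0,255)),(10,(255,0,0))): D([(s*37.3,d+13,z),(0,d+34.64,z)],col)
        D(circ(0,d,14,30),(255,0,255))
        D([(-20,d-31,14),(20,d-31,14),(20,d+31,14),(-20,d+31,14)],(255,255,0),True)
        cv2.imwrite(f"pics/v_{n}_{d}.png",np.hstack([g]))
    cv2.imwrite(f"pics/v_{n}_raw.png",g0)
E
python3 ov2.py
```

```text
(no output)
```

View pics/v_top_26.png

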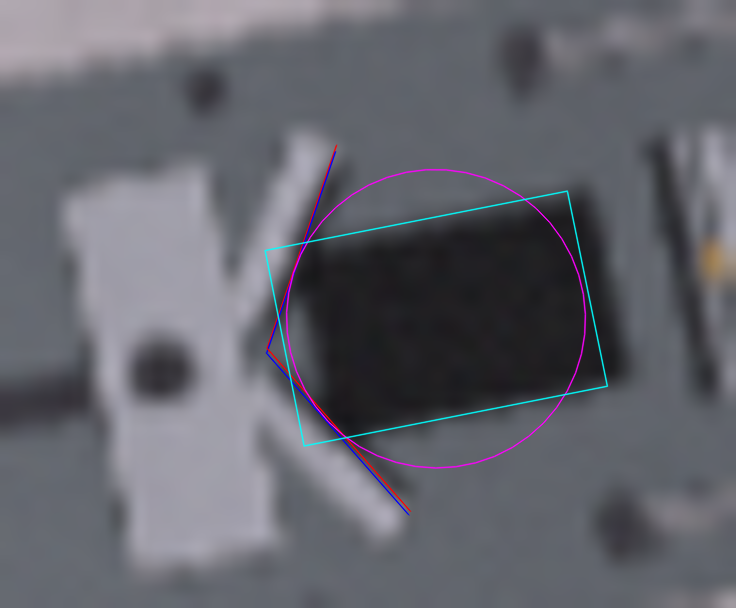

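View pics/v_scene_26.png

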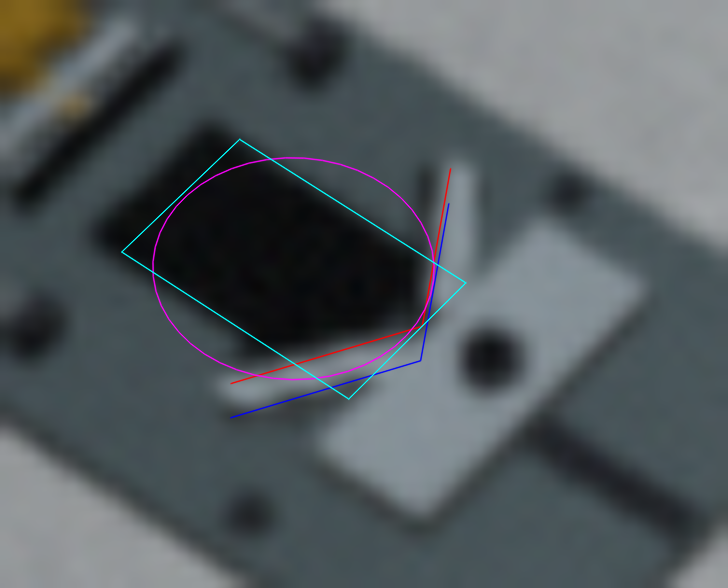

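View pics/v_top_raw.png

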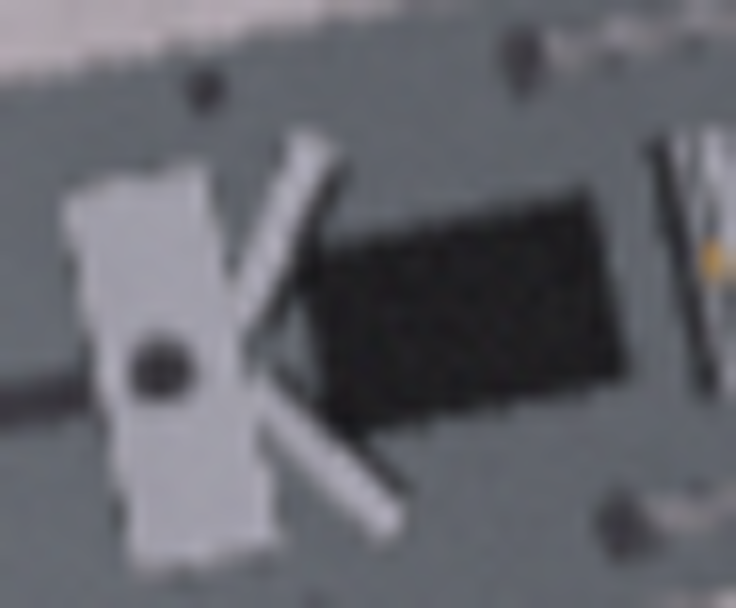

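View pics/v_scene_raw.png

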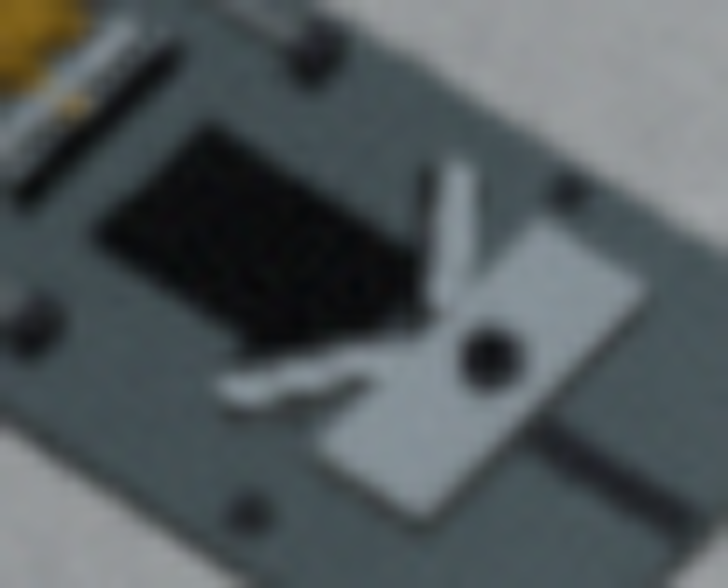

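{"fn": "step_arm", "kwargs": {"moves": [[0, 0, 6.46, 0.02, 0.045, -0.003, 0.2], [0, 0, 6.46, 0.02, 0.045, -0.003, 0.2], [0, 0, 6.46, 0.02, 0.045, -0.003, 0.2], [0, 0, 6.46, 0.02, 0.045, -0.003, 0.2], [0, 0, 6.46, 0.02, 0.045, -0.003, 0.2], [0, 0, 6.46, 0.02, 0.045, -0.003, 0.2], [0, 0, 6.46, 0.02, 0.045, -0.003, 0.2], [0, 0, 6.46, 0.02, 0.045, -0.003, 0.2], [0, 0, 6.46, 0.02, 0.045, -0.003, 0.2], [0, 0, 6.46, 0.02, 0.045, -0.003, 0.2], [0, 0, 6.46, 0.02, 0.045, -0.003, 0.2], [0, 0, 6.46, 0.02, 0.045, -0.003, 0.2]], "newtons": 25}}

```text
clock: 1.3
eef_pos: [443.6, 58.2, 203.1]
tcp_rot: [180.0, -0.0, 10.6]
wrist_force: [1.1, -0.5, 0.3]
width: 51.2
```

{"fn": "step_arm", "kwargs": {"moves": [[0, 0, 0, 0.014, 0.04, -0.01, 0.2], [0, 0, 0, 0.014, 0.04, -0.02, 0.2], [0, 0, 0, 0.014, 0.04, -0.02, 0.2], [0, 0, 0, 0.014, 0.041, -0.02, 0.2], [0, 0, 0, 0.0145, 0.042, -0.02, 0.2], [0, 0, 0, 0, 0, -0.02, 0.2], [0, 0, 0, 0, 0, 0, 0.2], [0, 0, 0, 0, 0, 0, 0.2]]}}

```text
clock: 2.1
eef_pos: [513.2, 258.5, 93.0]
tcp_rot: [180.0, 0.1, 10.3]
wrist_force: [0.9, -0.3, 0.8]
width: 51.3
```

```bash
python3 - <<'E'
from h import *
s=robot.get_state();print(s['eef_pos'].round(2),s['tcp_rot'].round(2),s['wrist_force'].round(2),s['torque'].round(3),s['joint_pos'].round(1))
for n,c in(("top",(180,192,60,94,6)),("scene",(320,200,106,108,5))):
    im=vision.read_camera(n)[:,:,::-1];cv2.imwrite(f"pics/{n}1.png",im);cv2.imwrite(f"pics/{n}1c.png",crop(im,c))
E
```

```text
[513.24 258.52  92.99] [1.7996e+02 1.0000e-01 1.0310e+01] [ 0.88 -0.32  0.84] [ 0.043 -0.04  -0.02 ] [ 26.7  14.8 -11.5  63.8  -0.  106.4]
```

View pics/top1c.png

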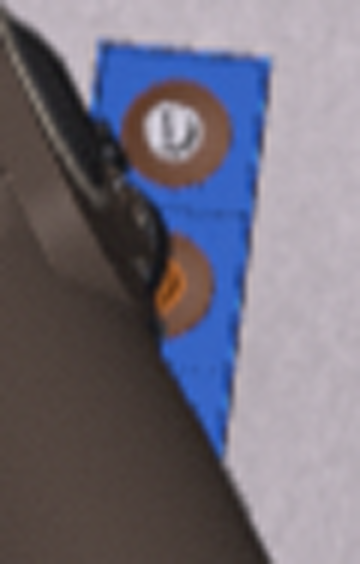

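View pics/scene1c.png

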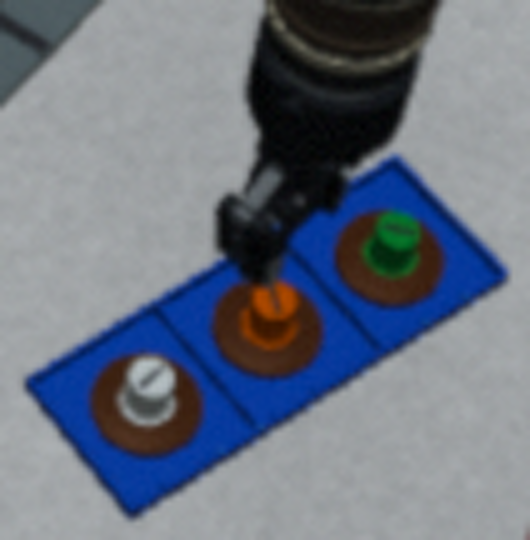

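{"fn": "step_arm", "kwargs": {"moves": [[0, 0, 0, 0.0005, 0, -0.02, 0.2], [0, 0, 0, 0, 0, -0.02, 0.2], [0, 0, 0, 0, 0, -0.015, 0.2], [0, 0, 0, 0, 0, -0.01, 0.2], [0, 0, 0, 0, 0, -0.005, 0.2], [0, 0, 0, 0, 0, -0.003, 0.2], [0, 0, 0, 0, 0, 0, 0.2], [0, 0, 0, 0, 0, 0, 0.2]]}}

```text
clock: 3.0
eef_pos: [514.8, 259.2, 21.0]
tcp_rot: [-180.0, -0.1, 10.3]
wrist_force: [0.5, 0.3, 0.5]
width: 51.1
```

```bash
python3 - <<'E'
from h import *
s=robot.get_state();print(s['eef_pos'].round(2),s['wrist_force'].round(2),s['torque'].round(3))
n,c=("scene",(320,200,106,108,5))
im=vision.read_camera(n)[:,:,::-1];cv2.imwrite(f"pics/{n}2c.png",crop(im,c))
E
```

```text
[514.81 259.18  21.03] [0.49 0.34 0.53] [ 0.    -0.044  0.015]
```

View pics/scene2c.png

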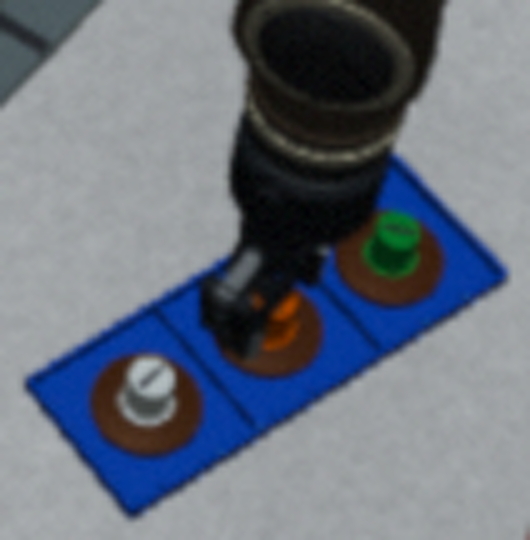

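{"fn": "step_arm", "kwargs": {"moves": [[0, 0, 0, 0, 0, 0, -0.1], [0, 0, 0, 0, 0, 0, -0.3], [0, 0, 0, 0, 0, 0, -0.4], [0, 0, 0, 0, 0, 0, -0.5], [0, 0, 0, 0, 0, 0, -0.6], [0, 0, 0, 0, 0, 0, -0.7], [0, 0, 0, 0, 0, 0, -0.8], [0, 0, 0, 0, 0, 0, -1], [0, 0, 0, 0, 0, 0, -1], [0, 0, 0, 0, 0, 0, -1]], "newtons": 25}}

```text
clock: 4.05
eef_pos: [514.8, 259.2, 20.8]
tcp_rot: [-180.0, -0.1, 10.3]
wrist_force: [1.4, -0.3, 5.1]
width: 23.1
```

```bash
python3 - <<'E'
from h import *
s=robot.get_state();print(s['eef_pos'].round(2),s['wrist_force'].round(2),s['torque'].round(3),s['width'])
E
```

```text
[514.81 259.22  20.75] [ 1.42 -0.34  5.11] [ 0.055 -0.282  0.056] 23.114119076832495
```

{"fn": "step_arm", "kwargs": {"moves": [[0, 0, 0, 0, 0, 0.002, -1], [0, 0, 0, 0, 0, 0.008, -1], [0, 0, 0, 0, 0, 0.015, -1], [0, 0, 0, 0, 0, 0.025, -1], [0, 0, 0, 0, 0, 0, -1], [0, 0, 0, 0, 0, 0, -1]]}}

```text
clock: 4.65
eef_pos: [514.4, 259.1, 70.5]
tcp_rot: [-180.0, -0.0, 10.3]
wrist_force: [-0.0, -0.1, -1.1]
width: 22.8
```

```bash
python3 - <<'E'
from h import *
s=robot.get_state();print(s['eef_pos'].round(2),s['wrist_force'].round(2),s['torque'].round(3),s['width'])
n,c=("scene",(300,190,126,118,5))
im=vision.read_camera(n)[:,:,::-1];cv2.imwrite(f"pics/{n}3c.png",crop(im,c))
E
```

```text
[514.4  259.05  70.48] [-0.03 -0.06 -1.06] [ 0.057 -0.019 -0.026] 22.78242587832901
```

View pics/scene3c.png

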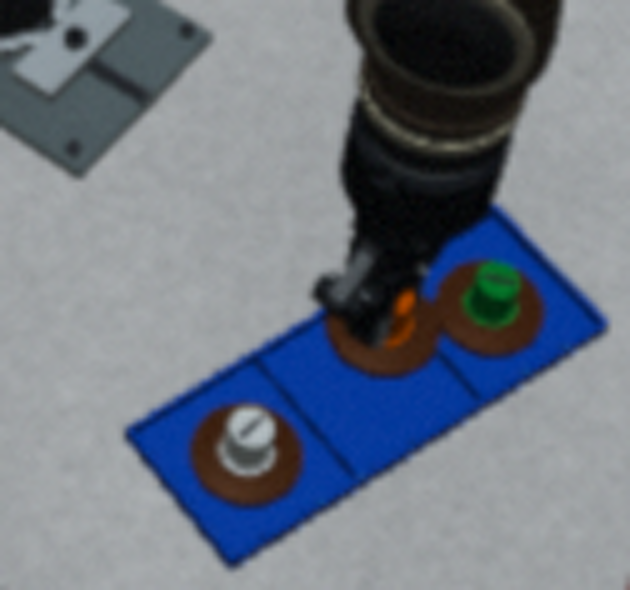

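{"fn": "step_arm", "kwargs": {"moves": [[0, 0, 0, -0.001, -0.03, 0.005, -1], [0, 0, 0, -0.001, -0.045, 0, -1], [0, 0, 0, -0.002, -0.045, 0, -1], [0, 0, 0, -0.002, -0.045, 0, -1], [0, 0, 0, -0.002, -0.045, 0, -1], [0, 0, 0, -0.001, -0.045, 0, -1], [0, 0, 0, -0.001, -0.04, 0, -1], [0, 0, 0, -0.001, -0.03, 0, -1], [0, 0, 0, 0, 0, -0.01, -1], [0, 0, 0, 0, 0, 0, -1], [0, 0, 0, 0, 0, 0, -1]]}}

```text
clock: 5.8
eef_pos: [502.5, -65.1, 64.2]
tcp_rot: [-179.9, 0.1, 10.4]
wrist_force: [0.2, 0.1, 0.2]
width: 23.1
```

```bash
python3 - <<'E'
from h import *
s=robot.get_state();print(s['eef_pos'].round(2),s['wrist_force'].round(2),s['torque'].round(3),s['width'])
for n in("top","scene"):
    im=vision.read_camera(n)[:,:,::-1];cv2.imwrite(f"pics/{n}4.png",im);cv2.imwrite(f"pics/{n}4c.png",crop(im,CROP[n]))
E
```

```text
[502.49 -65.14  64.24] [0.21 0.15 0.16] [-0.016  0.017 -0.006] 23.056906950150733
```

View pics/scene4c.png

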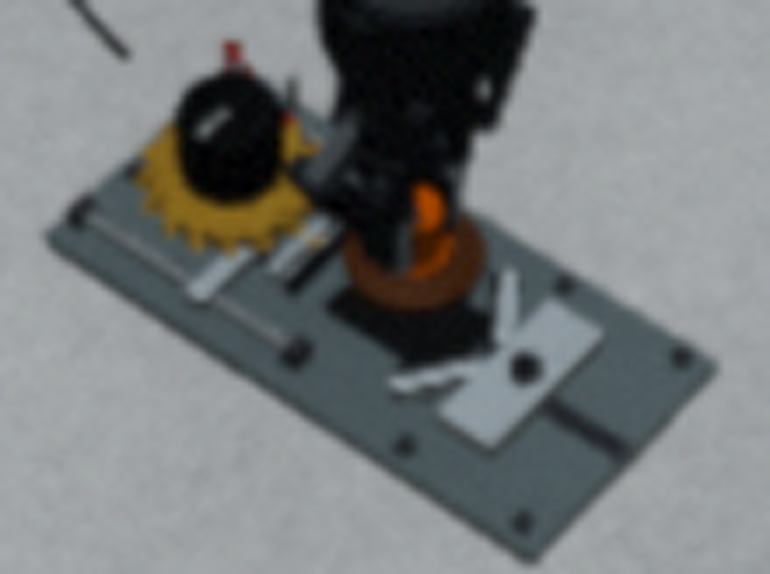

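View pics/top4c.png

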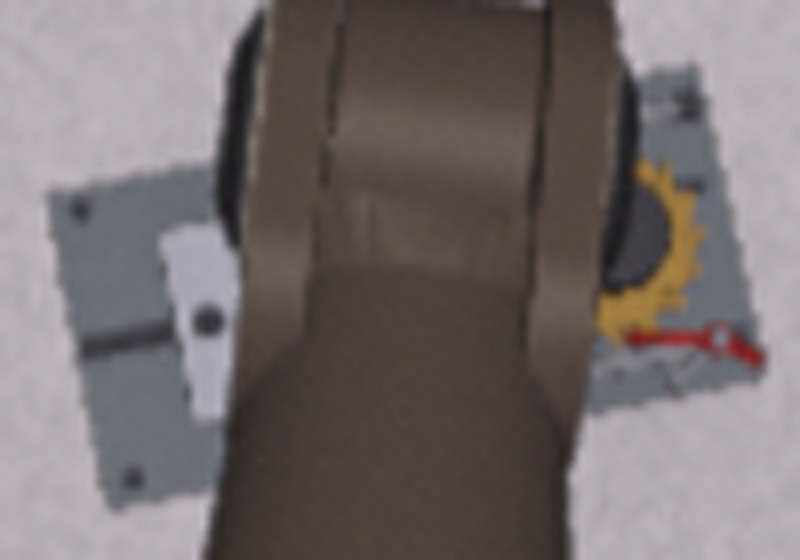

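{"fn": "step_arm", "kwargs": {"moves": [[0, 0, 0, 0.001, -0.0005, -0.015, -1], [0, 0, 0, 0, 0, -0.01, -1], [0, 0, 0, 0, 0, -0.004, -1], [0, 0, 0, 0, 0, -0.001, -1], [0, 0, 0, 0, 0, 0, -1], [0, 0, 0, 0, 0, 0, -1]]}}

```text
clock: 6.5
eef_pos: [504.7, -66.5, 35.7]
tcp_rot: [180.0, -0.0, 10.3]
wrist_force: [-0.5, -0.0, -0.1]
width: 23.2
```

```bash
cat > st.py <<'E'
from h import *
import sys
s=robot.get_state();print(s['clock'],s['eef_pos'].round(2),s['tcp_rot'].round(2),'F',s['wrist_force'].round(2),'T',s['torque'].round(3),'w',round(s['width'],1))
a=np.radians(10.3);F=s['wrist_force'];print('clampF x,y',round(F[0]*np.cos(a)+F[1]*np.sin(a),2),round(-F[0]*np.sin(a)+F[1]*np.cos(a),2))
if len(sys.argv)>1:
    t=sys.argv[1]
    for n in sys.argv[2:] or ("top","scene"):
        im=vision.read_camera(n)[:,:,::-1];cv2.imwrite(f"pics/{n}{t}.png",im);cv2.imwrite(f"pics/{n}{t}c.png",crop(im,CROP[n]))
E
python3 st.py 5 scene
```

```text
6.5 [504.71 -66.46  35.74] [ 1.7999e+02 -4.0000e-02  1.0320e+01] F [-0.51 -0.04 -0.15] T [0.01  0.005 0.034] w 23.2
clampF x,y -0.51 0.06
```

View pics/scene5c.png

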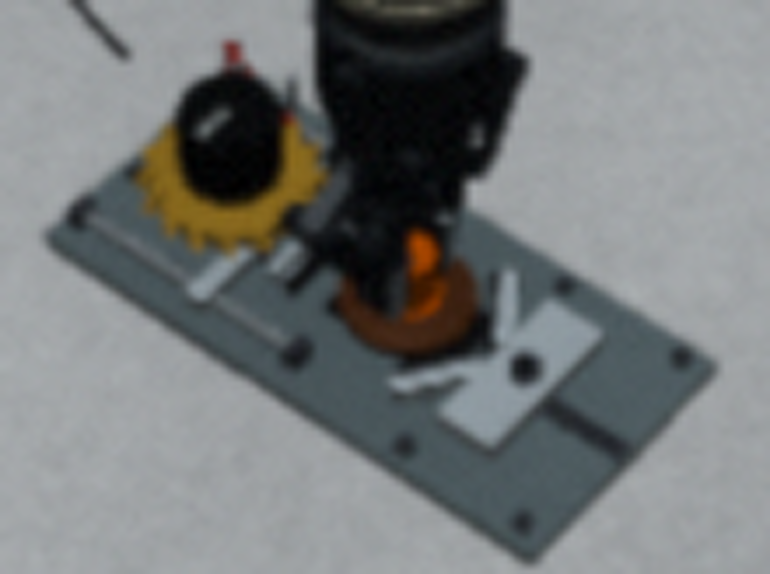

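{"fn": "step_arm", "kwargs": {"moves": [[0, 0, 0, -0.0003, 0, -0.002, -1], [0, 0, 0, 0, 0, -0.001, -1], [0, 0, 0, 0, 0, -0.0005, -1], [0, 0, 0, 0, 0, 0, -1], [0, 0, 0, 0, 0, 0, -1]]}}

```text
clock: 7.05
eef_pos: [504.1, -66.5, 31.8]
tcp_rot: [-180.0, -0.0, 10.3]
wrist_force: [0.1, 0.1, -0.2]
width: 22.8
```

```bash
python3 st.py
```

```text
7.05 [504.1  -66.51  31.81] [-180.     -0.     10.31] F [ 0.11  0.06 -0.17] T [-0.027 -0.023  0.009] w 22.8
clampF x,y 0.12 0.04
```

{"fn": "step_arm", "kwargs": {"moves": [[0, 0, 0, 0, 0, -0.0004, -1], [0, 0, 0, 0, 0, 0, -1], [0, 0, 0, 0, 0, 0, -1]]}}

```text
clock: 7.35
eef_pos: [504.1, -66.5, 31.7]
tcp_rot: [180.0, -0.0, 10.3]
wrist_force: [-2.0, -1.1, 4.5]
width: 23.0
```

```bash
python3 st.py
```

```text
7.35 [504.12 -66.53  31.74] [ 1.7999e+02 -1.0000e-02  1.0310e+01] F [-2.05 -1.05  4.46] T [ 0.006  0.412 -0.039] w 23.0
clampF x,y -2.2 -0.67
```

{"fn": "step_arm", "kwargs": {"moves": [[0, 0, 0, 0, 0, 0.0003, -1], [0, 0, 0, -0.0002, 0.001, 0, -1], [0, 0, 0, -0.0002, 0.001, 0, -1], [0, 0, 0, 0, 0, 0, -1]]}}

```text
clock: 7.75
eef_pos: [504.0, -64.5, 31.8]
tcp_rot: [180.0, -0.0, 10.3]
wrist_force: [0.1, -1.0, 1.1]
width: 23.0
```

```bash
python3 st.py 6 scene
```

```text
7.75 [503.97 -64.48  31.76] [ 1.7998e+02 -3.0000e-02  1.0320e+01] F [ 0.1  -0.95  1.12] T [-0.178 -0.161 -0.   ] w 23.0
clampF x,y -0.07 -0.95
```

View pics/scene6c.png

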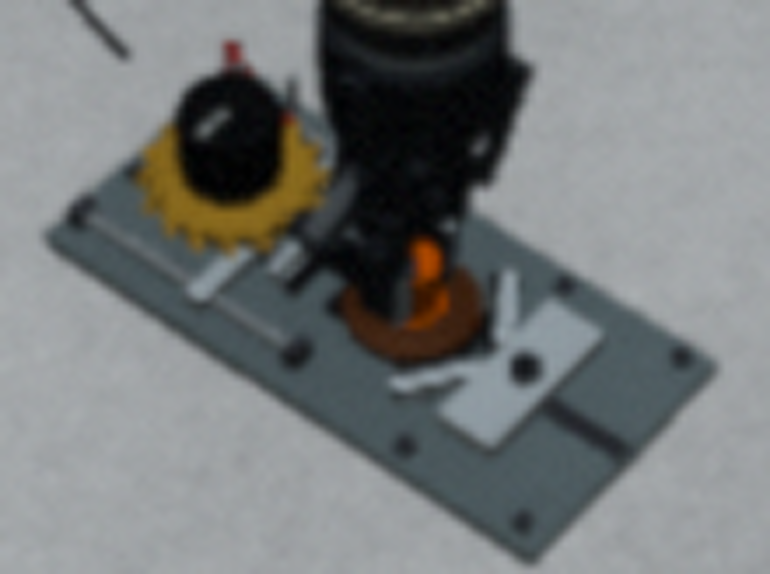

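{"fn": "step_arm", "kwargs": {"moves": [[0, 0, 0, -0.0001, 0.0007, 0, -1], [0, 0, 0, -0.0001, 0.0003, 0, -1], [0, 0, 0, 0, 0, 0, -1]]}}

```text
clock: 8.1
eef_pos: [503.6, -63.4, 31.8]
tcp_rot: [-180.0, -0.0, 10.3]
wrist_force: [-0.1, -1.7, 1.5]
width: 23.3
```

```bash
python3 st.py
```

```text
8.1 [503.61 -63.41  31.76] [-1.800e+02 -2.000e-02  1.032e+01] F [-0.08 -1.7   1.46] T [-0.183 -0.119 -0.003] w 23.3
clampF x,y -0.38 -1.66
```

{"fn": "step_arm", "kwargs": {"moves": [[0, 0, 0, -0.0001, 0.0007, 0, -1], [0, 0, 0, -0.0001, 0.0003, 0, -1], [0, 0, 0, 0, 0, 0, -1]]}}

```text
clock: 8.4
eef_pos: [503.3, -62.4, 31.7]
tcp_rot: [-180.0, -0.0, 10.3]
wrist_force: [-0.1, -1.4, 1.7]
width: 22.7
```

```bash
python3 st.py
```

```text
8.4 [503.31 -62.45  31.73] [-1.800e+02 -1.000e-02  1.031e+01] F [-0.12 -1.42  1.74] T [-0.249 -0.122 -0.042] w 22.7
clampF x,y -0.37 -1.37
```

Friction only so far. Continue.

{"fn": "step_arm", "kwargs": {"moves": [[0, 0, 0, -0.0001, 0.0007, 0.0001, -1], [0, 0, 0, -0.0001, 0.0003, 0, -1], [0, 0, 0, 0, 0, 0, -1]]}}

```text
clock: 8.7
eef_pos: [503.3, -62.2, 31.9]
tcp_rot: [179.9, -0.0, 10.3]
wrist_force: [0.5, -4.7, 0.9]
width: 22.9
```

```bash
python3 st.py
```

```text
8.7 [503.28 -62.17  31.9 ] [179.9  -0.   10.3] F [ 0.51 -4.68  0.9 ] T [-1.04  -0.195  0.068] w 22.9
clampF x,y -0.33 -4.7
```

{"fn": "step_arm", "kwargs": {"moves": [[0, 0, 0, -0.0001, 0.0005, 0, -1], [0, 0, 0, 0, 0, 0, -1]]}}

```text
clock: 8.9
eef_pos: [503.3, -62.0, 32.0]
tcp_rot: [179.8, -0.0, 10.3]
wrist_force: [1.1, -5.5, 2.0]
width: 22.9
```

```bash
python3 st.py 7 scene
```

```text
8.9 [503.31 -62.02  32.  ] [ 1.7985e+02 -1.0000e-02  1.0290e+01] F [ 1.08 -5.49  2.05] T [-1.353 -0.253  0.023] w 22.9
clampF x,y 0.08 -5.6
```

View pics/scene7c.png

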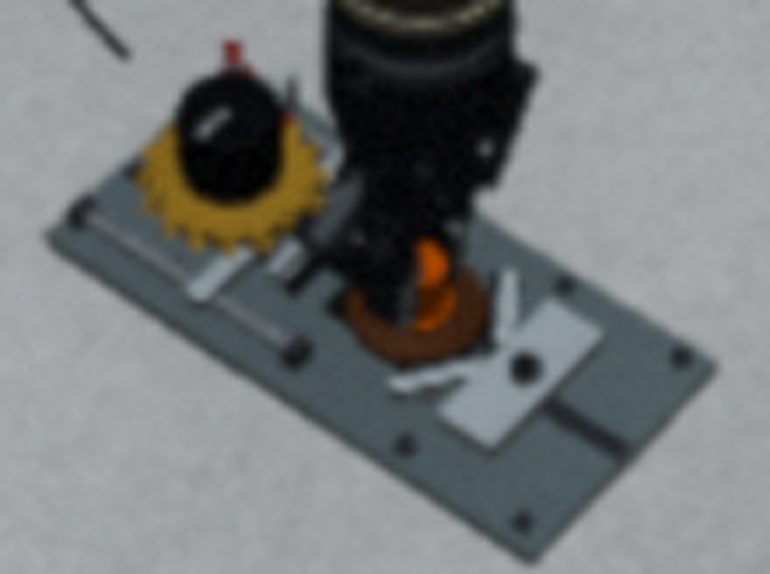

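{"fn": "step_arm", "kwargs": {"moves": [[0, 0, 0, 0.0005, 0.0001, 0, -1], [0, 0, 0, 0, 0, 0, -1], [0, 0, 0, 0, 0, 0, -1]]}}

```text
clock: 9.25
eef_pos: [503.5, -61.9, 31.9]
tcp_rot: [179.9, 0.0, 10.3]
wrist_force: [0.3, -6.3, 2.9]
width: 23.0
```

```bash
python3 st.py
```

```text
9.25 [503.5  -61.9   31.92] [1.7987e+02 2.0000e-02 1.0290e+01] F [ 0.28 -6.28  2.87] T [-1.328 -0.084  0.092] w 23.0
clampF x,y -0.85 -6.23
```

{"fn": "step_arm", "kwargs": {"moves": [[0, 0, 0, -0.0005, -0.0001, 0, -1], [0, 0, 0, -0.0005, -0.0001, 0, -1], [0, 0, 0, 0, 0, 0, -1], [0, 0, 0, 0, 0, 0, -1]]}}

```text
clock: 9.65
eef_pos: [503.4, -61.9, 32.1]
tcp_rot: [179.9, -0.1, 10.3]
wrist_force: [2.8, -5.2, 0.5]
width: 23.4
```

```bash
python3 st.py
```

```text
9.65 [503.36 -61.87  32.07] [ 1.7988e+02 -8.0000e-02  1.0290e+01] F [ 2.79 -5.19  0.46] T [-1.106 -0.599  0.056] w 23.4
clampF x,y 1.81 -5.61
```

{"fn": "step_arm", "kwargs": {"moves": [[0, 0, 0, 0.0003, 0, -0.0002, -1], [0, 0, 0, 0, 0, -0.0002, -1], [0, 0, 0, 0, 0, 0, -1], [0, 0, 0, 0, 0, 0, -1]], "newtons": 20}}

```text
clock: 10.05
eef_pos: [503.5, -62.0, 31.9]
tcp_rot: [179.9, -0.1, 10.3]
wrist_force: [2.4, -5.7, 2.5]
width: 22.8
```

```bash
python3 st.py
```

```text
10.05 [503.47 -61.99  31.85] [ 1.7987e+02 -6.0000e-02  1.0290e+01] F [ 2.36 -5.68  2.52] T [-1.199 -0.308  0.121] w 22.8
clampF x,y 1.3 -6.01
```

{"fn": "step_arm", "kwargs": {"moves": [[0, 0, 0, 0.0003, 0, 0, -0.35], [0, 0, 0, 0, 0, 0, -0.3], [0, 0, 0, 0, 0, 0, -0.1], [0, 0, 0, 0, 0, 0, 0.1], [0, 0, 0, 0, 0, 0, 0.1], [0, 0, 0, 0, 0, 0, 0.1]]}}

```text
clock: 10.65
eef_pos: [503.0, -61.0, 31.3]
tcp_rot: [-180.0, 0.0, 10.3]
wrist_force: [0.1, -0.7, -0.4]
width: 46.6
```

```bash
python3 st.py 8 scene
```

```text
10.65 [502.99 -60.97  31.32] [-1.7999e+02  1.0000e-02  1.0320e+01] F [ 0.11 -0.67 -0.37] T [-0.012  0.014 -0.066] w 46.6
clampF x,y -0.01 -0.68
```

View pics/scene8c.png

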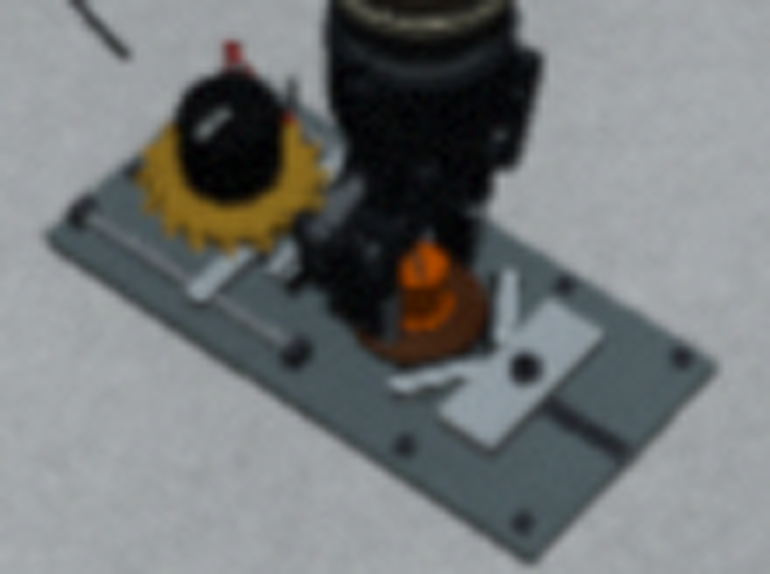

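{"fn": "step_arm", "kwargs": {"moves": [[0, 0, 0, 0, 0, 0.01, 0.1], [0, 0, 0, 0, 0, 0.03, 0.1], [0, 0, 0, 0, 0, 0.045, 0.3], [0, 0, 0, -0.02, -0.02, 0.03, 0.6], [0, 0, 0, -0.02, -0.045, 0, 0.6], [0, 0, 0, -0.02, -0.045, 0, 0.6], [0, 0, 0, -0.02, -0.045, 0, 0.6], [0, 0, 0, -0.02, -0.045, 0, 0.6], [0, 0, 0, -0.02, -0.045, 0, 0.6], [0, 0, 0, -0.02, -0.045, 0, 0.6], [0, 0, 0, 0, 0, 0, 0.6]]}}

```text
clock: 11.8
eef_pos: [360.9, -355.7, 147.2]
tcp_rot: [179.9, 0.0, 9.9]
wrist_force: [0.8, -0.3, -0.7]
width: 68.3
```

```bash
python3 st.py 9; cat > ov3.py <<'E'
from h import *
import sys
t=sys.argv[1];d=float(sys.argv[2])
C=Cl(506.4,-82.4,10.3)
for n,c in(("top",(278,222,46,38,16)),("scene",(280,172,52,42,14))):
    im=cv2.imread(f"pics/{n}{t}.png");g=crop(im,c);cv2.imwrite(f"pics/w_{n}{t}raw.png",g)
    D=lambda P,col,cl=False:draw(g,n,c,C.w(P)+[0,0,-3],col,cl)
    for s in(1,-1): D([(s*37.3,d+13,22),(0,d+34.64,22)],(0,0,255))
    D(circ(0,d,14,30),(255,0,255));D(circ(0,d,47,12),(255,255,0))
    cv2.imwrite(f"pics/w_{n}{t}.png",g)
E
python3 ov3.py 9 22
```

```text
11.8 [ 360.86 -355.74  147.16] [1.7987e+02 1.0000e-02 9.9100e+00] F [ 0.8  -0.28 -0.71] T [ 0.027 -0.052  0.044] w 68.3
clampF x,y 0.74 -0.42
```

View pics/w_top9raw.png

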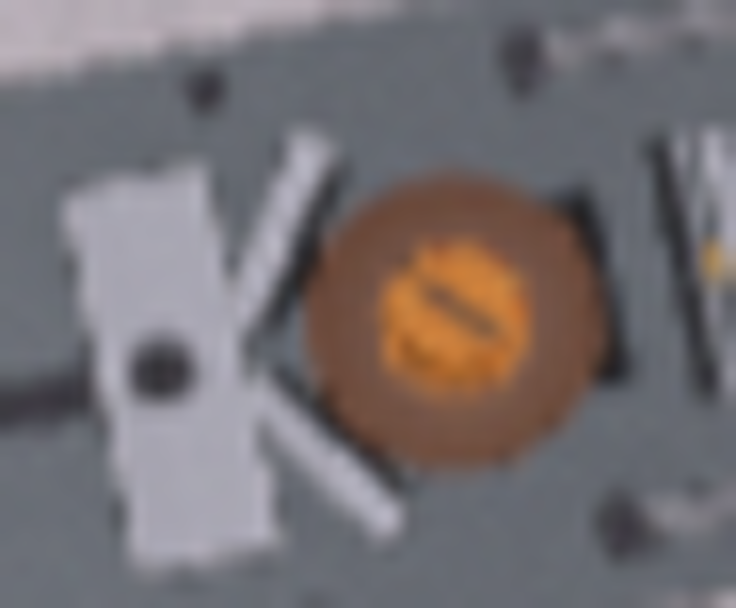

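View pics/w_scene9raw.png

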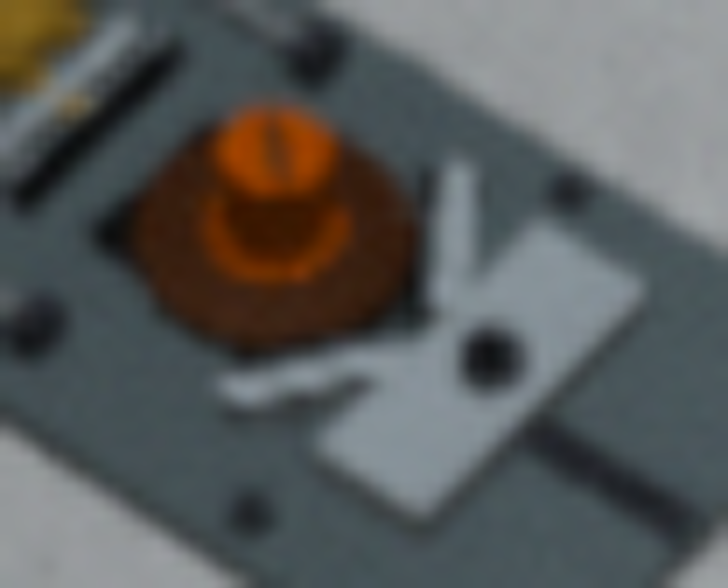

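View pics/w_top9.png

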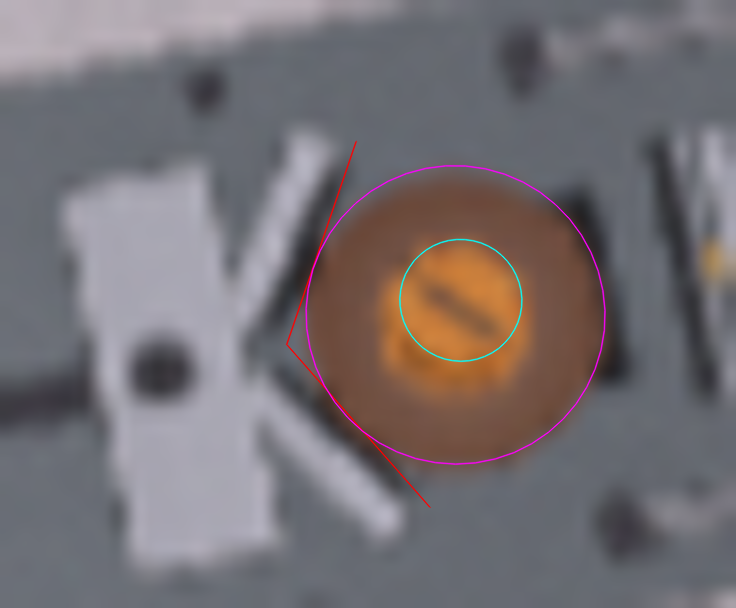

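{"fn": "step_arm", "kwargs": {"moves": [[0, 0, 0, 0.02, 0.045, 0, 0.1], [0, 0, 0, 0.02, 0.045, 0, 0.1], [0, 0, 0, 0.02, 0.045, 0, 0.1], [0, 0, 0, 0.02, 0.045, 0, 0.1], [0, 0, 0, 0.02, 0.045, 0, 0.1], [0, 0, 0, 0.02, 0.045, 0, 0.1], [0, 0, 0, 0.02, 0.02, -0.02, 0.1], [0, 0, 0, 0, 0, -0.035, 0.1], [0, 0, 0, 0, 0, 0, 0.1], [0, 0, 0, 0, 0, 0, 0.1]]}}

```text
clock: 12.9
eef_pos: [502.2, -59.9, 91.7]
tcp_rot: [-180.0, 0.1, 10.4]
wrist_force: [0.3, 0.0, 0.3]
width: 47.1
```

```bash
python3 st.py
```

```text
12.9 [502.21 -59.91  91.71] [-1.7996e+02  1.0000e-01  1.0420e+01] F [0.32 0.01 0.34] T [-0.043  0.049 -0.005] w 47.1
clampF x,y 0.32 -0.04
```

{"fn": "step_arm", "kwargs": {"moves": [[0, 0, 0, 0.001, -0.002, -0.02, 0.1], [0, 0, 0, 0, 0, -0.02, 0.1], [0, 0, 0, 0, 0, -0.013, 0.1], [0, 0, 0, 0, 0, -0.005, 0.1], [0, 0, 0, 0, 0, 0, 0.1], [0, 0, 0, 0, 0, 0, 0.1], [0, 0, 0, 0, 0, 0, 0.1]]}}

```text
clock: 13.6
eef_pos: [504.7, -63.2, 34.4]
tcp_rot: [180.0, -0.1, 10.3]
wrist_force: [1.4, 0.3, 0.1]
width: 47.0
```

```bash
python3 st.py
```

```text
13.6 [504.73 -63.23  34.42] [ 1.7997e+02 -8.0000e-02  1.0310e+01] F [1.43 0.28 0.09] T [ 0.042 -0.03  -0.029] w 47.0
clampF x,y 1.46 0.02
```

{"fn": "step_arm", "kwargs": {"moves": [[0, 0, 0, -0.001, 0.001, -0.001, 0.1], [0, 0, 0, 0, 0, -0.001, 0.1], [0, 0, 0, 0, 0, 0, 0.1], [0, 0, 0, 0, 0, 0, 0.1]]}}

```text
clock: 14.0
eef_pos: [503.0, -62.0, 31.4]
tcp_rot: [-180.0, 0.0, 10.3]
wrist_force: [-0.1, -0.6, -0.1]
width: 46.7
```

```bash
python3 st.py
```

```text
14.0 [503.04 -62.03  31.38] [-180.      0.     10.32] F [-0.09 -0.61 -0.06] T [ 0.021 -0.03  -0.006] w 46.7
clampF x,y -0.2 -0.59
```

{"fn": "step_arm", "kwargs": {"moves": [[0, 0, 0, 0.0005, 0, 0.0012, 0.0], [0, 0, 0, 0, 0, 0, -0.2], [0, 0, 0, 0, 0, 0, -0.35], [0, 0, 0, 0, 0, 0, -0.4], [0, 0, 0, 0, 0, 0, -0.45], [0, 0, 0, 0, 0, 0, -0.5], [0, 0, 0, 0, 0, 0, -0.6], [0, 0, 0, 0, 0, 0, -1], [0, 0, 0, 0, 0, 0, -1]], "newtons": 20}}

```text
clock: 14.9
eef_pos: [503.6, -62.1, 32.7]
tcp_rot: [180.0, -0.0, 10.3]
wrist_force: [-0.0, 0.9, 1.6]
width: 22.9
```

```bash
python3 st.py
```

```text
14.9 [503.6  -62.09  32.66] [180.    -0.    10.32] F [-0.04  0.91  1.64] T [-0.013  0.13   0.021] w 22.9
clampF x,y 0.13 0.9
```

{"fn": "step_arm", "kwargs": {"moves": [[0, 0, 0, -0.0001, 0.0006, 0, -1], [0, 0, 0, -0.0001, 0.0006, 0, -1], [0, 0, 0, 0, 0, 0, -1], [0, 0, 0, 0, 0, 0, -1]]}}

```text
clock: 15.3
eef_pos: [503.7, -61.6, 32.8]
tcp_rot: [179.9, -0.0, 10.3]
wrist_force: [0.5, -4.6, 2.1]
width: 23.1
```

```bash
python3 st.py
```

```text
15.3 [503.7  -61.63  32.82] [ 1.799e+02 -2.000e-02  1.029e+01] F [ 0.53 -4.62  2.12] T [-1.058 -0.047  0.065] w 23.1
clampF x,y -0.3 -4.64
```

{"fn": "step_arm", "kwargs": {"moves": [[0, 0, 0, 0.0005, 0.0001, 0, -1], [0, 0, 0, 0.0005, 0.0001, 0, -1], [0, 0, 0, 0, 0, 0, -1], [0, 0, 0, 0, 0, 0, -1]]}}

```text
clock: 15.7
eef_pos: [504.5, -61.0, 32.7]
tcp_rot: [180.0, -0.0, 10.3]
wrist_force: [0.7, -5.2, 2.4]
width: 23.4
```

```bash
python3 st.py
```

```text
15.7 [504.49 -60.97  32.71] [ 1.7996e+02 -1.0000e-02  1.0300e+01] F [ 0.67 -5.22  2.36] T [-1.014  0.104  0.071] w 23.4
clampF x,y -0.28 -5.25
```

{"fn": "step_arm", "kwargs": {"moves": [[0, 0, 0, 0.0005, 0.0001, 0, -1], [0, 0, 0, 0.0005, 0.0001, 0, -1], [0, 0, 0, 0, 0, 0, -1], [0, 0, 0, 0, 0, 0, -1]]}}

```text
clock: 16.1
eef_pos: [504.8, -60.7, 32.6]
tcp_rot: [180.0, 0.1, 10.3]
wrist_force: [-3.2, -5.6, 4.7]
width: 23.5
```

```bash
python3 st.py
```

```text
16.1 [504.84 -60.69  32.65] [1.7998e+02 6.0000e-02 1.0300e+01] F [-3.23 -5.58  4.71] T [-0.995  0.525  0.057] w 23.5
clampF x,y -4.17 -4.91
```

{"fn": "step_arm", "kwargs": {"moves": [[0, 0, 0, 0.0005, 0.0003, 0, -1], [0, 0, 0, 0.0005, 0.0003, 0, -1], [0, 0, 0, 0, 0, 0, -1], [0, 0, 0, 0, 0, 0, -1]]}}

```text
clock: 16.5
eef_pos: [505.0, -60.6, 32.7]
tcp_rot: [179.9, 0.2, 10.3]
wrist_force: [-5.8, -7.6, 7.4]
width: 23.1
```

```bash
python3 st.py
```

```text
16.5 [504.99 -60.62  32.68] [1.7992e+02 1.6000e-01 1.0280e+01] F [-5.76 -7.56  7.38] T [-1.481  1.25   0.127] w 23.1
clampF x,y -7.02 -6.41
```

{"fn": "step_arm", "kwargs": {"moves": [[0, 0, 0, -0.0006, -0.0001, 0, -1], [0, 0, 0, -0.0006, -0.0001, 0, -1], [0, 0, 0, -0.0004, 0, 0, -1], [0, 0, 0, 0, 0, 0, -1], [0, 0, 0, 0, 0, 0, -1]]}}

```text
clock: 17.0
eef_pos: [504.8, -60.5, 32.7]
tcp_rot: [179.9, 0.0, 10.3]
wrist_force: [0.1, -6.6, 2.9]
width: 23.1
```

```bash
python3 st.py
```

```text
17.0 [504.8  -60.53  32.73] [1.7994e+02 1.0000e-02 1.0300e+01] F [ 0.08 -6.61  2.91] T [-1.239  0.139  0.024] w 23.1
clampF x,y -1.1 -6.52
```

{"fn": "step_arm", "kwargs": {"moves": [[0, 0, 0, -0.0002, -0.0006, 0, -1], [0, 0, 0, 0, 0, 0, -1], [0, 0, 0, 0, 0, 0, -0.35], [0, 0, 0, 0, 0, 0, -0.2], [0, 0, 0, 0, 0, 0, 0], [0, 0, 0, 0, 0, 0, 0.1], [0, 0, 0, 0, 0, 0, 0.1]]}}

```text
clock: 17.7
eef_pos: [504.4, -60.5, 32.4]
tcp_rot: [-180.0, 0.0, 10.3]
wrist_force: [0.0, 0.4, -0.6]
width: 47.2
```

```bash
python3 st.py
```

```text
17.7 [504.45 -60.46  32.44] [-1.7998e+02  1.0000e-02  1.0320e+01] F [ 0.01  0.45 -0.63] T [0.014 0.055 0.011] w 47.2
clampF x,y 0.09 0.44
```

{"fn": "step_arm", "kwargs": {"moves": [[0, 0, 0, 0, 0, 0.01, 0.1], [0, 0, 0, 0, 0, 0.03, 0.1], [0, 0, 0, 0, 0, 0.045, 0.2], [0, 0, 8.5, -0.02, -0.02, 0.03, 0.2], [0, 0, 8.5, -0.02, -0.045, 0, 0.2], [0, 0, 8.5, -0.02, -0.045, 0, 0.3], [0, 0, 8.5, -0.02, -0.045, 0, 0.4], [0, 0, 8.5, -0.02, -0.045, 0, 0.4], [0, 0, 8.5, -0.02, -0.045, 0, 0.4], [0, 0, 8.5, -0.02, -0.045, 0, 0.4], [0, 0, 0, 0, 0, 0, 0.4], [0, 0, 0, 0, 0, 0, 0.4]]}}

```text
clock: 18.9
eef_pos: [379.6, -320.4, 148.2]
tcp_rot: [180.0, -0.0, 63.6]
wrist_force: [0.4, 0.9, 0.3]
width: 59.7
```

```bash
python3 st.py 10;python3 ov3.py 10 22; python3 - <<'E'
from h import *
g=[crop(cv2.imread(f"pics/{n}10.png"),c) for n,c in(("top",(318,210,44,46,12)),("scene",(256,146,44,46,12)))]
cv2.imwrite("pics/knob10.png",np.hstack(g)[:,:800] if 0 else cv2.resize(np.hstack(g),None,fx=.74,fy=.74))
E
```

```text
18.9 [ 379.62 -320.38  148.17] [ 1.7998e+02 -2.0000e-02  6.3610e+01] F [0.38 0.94 0.35] T [-0.     0.003 -0.026] w 59.7
clampF x,y 0.55 0.86
```

View pics/w_top10raw.png

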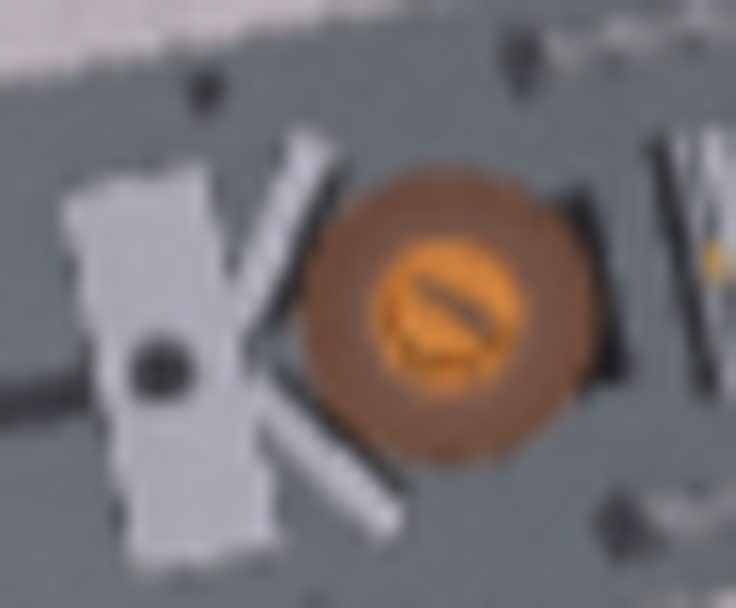

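View pics/w_scene10raw.png

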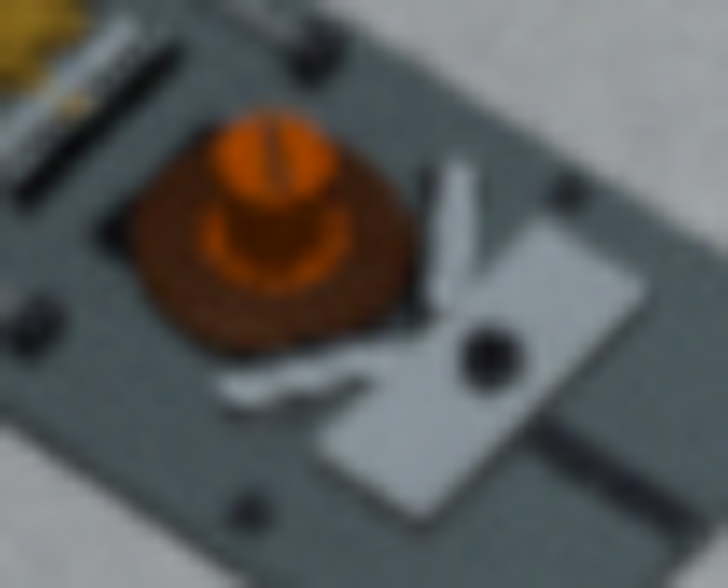

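View pics/knob10.png

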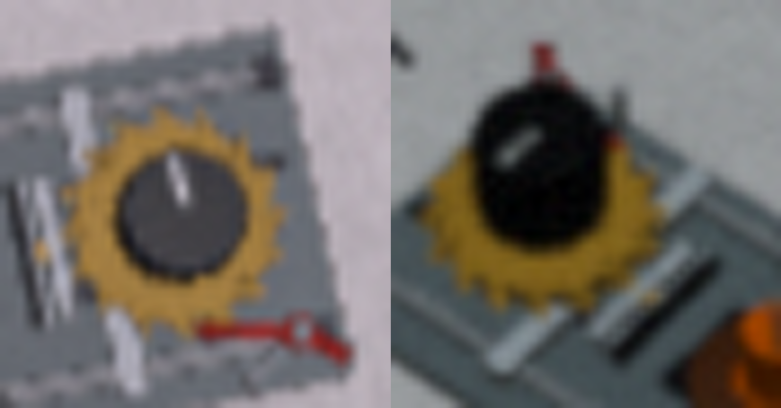

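```bash
python3 - <<'E'
from h import *
T=lambda u:uncrop(np.array(u)/.74,318,210,12); S=lambda u:uncrop((np.array(u)/.74-np.array([528,0])),256,146,12)
C=Cl(506.4,-82.4,10.3)
for nm,a,b in [("line end1+post tip",T((245,387)),S((620,88))),("line end2+post tip",T((275,365)),S((620,88))),("end2+base",T((275,365)),S((614,140))),("end1+base",T((245,387)),S((614,140))),
 ("stub+tip",T((283,158)),S((620,88))),("knobtop",T((182,210)),S((537,142)))]:
    x,r=tri(a,b);q=x[:2]-C.c;print(nm,x.round(1),r.round(2),'clamp',(q@C.X).round(1),(q@C.Y).round(1))
E
```

```text
line end1+post tip [ 463.8 -185.9   29.5] [ 0.85 -0.84  1.15  0.19] clamp -60.4 -94.2
line end2+post tip [ 467.  -192.1   28. ] [-0.65  0.65 -0.89 -0.15] clamp -58.4 -100.9
end2+base [ 468.5 -195.1   -0.8] [-0.76  0.75 -1.03 -0.17] clamp -57.5 -104.1
end1+base [ 465.3 -188.8    0.8] [ 0.75 -0.74  1.02  0.17] clamp -59.5 -97.3
stub+tip [ 515.5 -170.7   87.5] [-6.87  6.92 -9.28 -1.56] clamp -6.8 -88.5
knobtop [ 522.5 -160.5   67. ] [ 0.46 -0.47  0.62  0.1 ] clamp 1.9 -79.7
```

{"fn": "step_arm", "kwargs": {"moves": [[0, 0, 7, 0.03, 0.03, 0, 0.45], [0, 0, 7, 0.03, 0.033, 0, 0.45], [0, 0, 7, 0.03, 0.033, 0, 0.45], [0, 0, 7, 0.03, 0.033, 0, 0.45], [0, 0, 7, 0.023, 0.03, 0, 0.45], [0, 0, 1.7, 0, 0, -0.02, 0.45], [0, 0, 0, 0, 0, -0.015, 0.45], [0, 0, 0, 0, 0, 0, 0.45], [0, 0, 0, 0, 0, 0, 0.45], [0, 0, 0, 0, 0, 0, 0.45]]}}

```text
clock: 20.0
eef_pos: [523.6, -160.3, 113.7]
tcp_rot: [179.9, 0.0, 100.5]
wrist_force: [-0.5, -0.9, -0.1]
width: 61.9
```

```bash
python3 st.py 11 scene
```

```text
20.0 [ 523.61 -160.3   113.75] [1.7993e+02 4.0000e-02 1.0053e+02] F [-0.47 -0.93 -0.07] T [ 0.036 -0.005  0.055] w 61.9
clampF x,y -0.62 -0.83
```

View pics/scene11c.png

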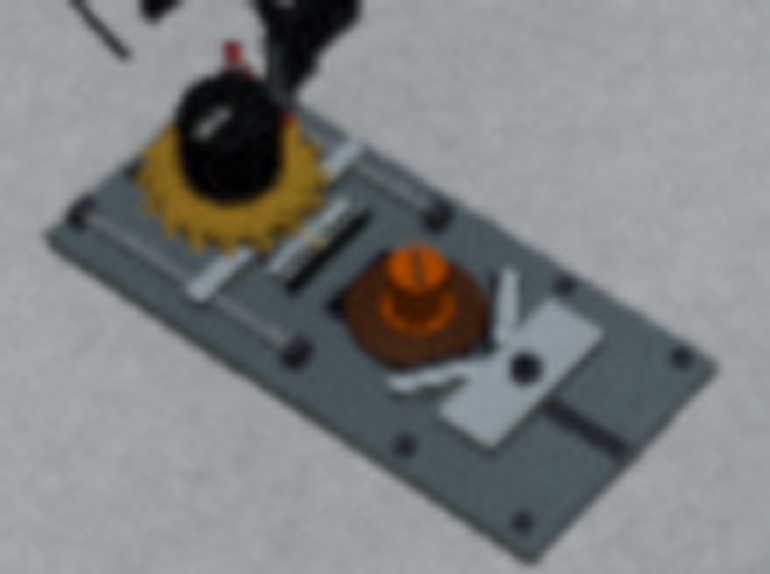

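{"fn": "step_arm", "kwargs": {"moves": [[0, 0, 0, -0.0008, -0.0004, -0.02, 0.45], [0, 0, 0, 0, 0, -0.02, 0.45], [0, 0, 0, 0, 0, -0.015, 0.45], [0, 0, 0, 0, 0, -0.007, 0.45], [0, 0, 0, 0, 0, -0.003, 0.45], [0, 0, 0, 0, 0, 0, 0.45], [0, 0, 0, 0, 0, 0, 0.45], [0, 0, 0, 0, 0, 0, 0.45]]}}

```text
clock: 20.85
eef_pos: [522.9, -161.2, 48.5]
tcp_rot: [179.9, 0.0, 100.5]
wrist_force: [0.8, 0.2, -0.4]
width: 62.2
```

```bash
python3 st.py
```

```text
20.85 [ 522.88 -161.17   48.49] [1.7993e+02 4.0000e-02 1.0051e+02] F [ 0.78  0.19 -0.36] T [-0.019  0.045 -0.041] w 62.2
clampF x,y 0.81 0.05
```

{"fn": "step_arm", "kwargs": {"moves": [[0, 0, 0, 0, 0, 0, 0.3], [0, 0, 0, 0, 0, 0, 0.2], [0, 0, 0, 0, 0, 0, 0.15], [0, 0, 0, 0, 0, 0, 0.1], [0, 0, 0, 0, 0, 0, 0.05], [0, 0, 0, 0, 0, 0, 0], [0, 0, 0, 0, 0, 0, -0.2], [0, 0, 0, 0, 0, 0, -1], [0, 0, 0, 0, 0, 0, -1]], "newtons": 25}}

```text
clock: 21.75
eef_pos: [522.2, -159.7, 48.0]
tcp_rot: [180.0, -0.1, 100.6]
wrist_force: [-1.8, 4.7, 6.0]
width: 43.1
```

```bash
python3 st.py
```

```text
21.75 [ 522.21 -159.72   48.02] [ 1.7996e+02 -1.4000e-01  1.0056e+02] F [-1.82  4.7   6.02] T [1.27  0.347 0.044] w 43.1
clampF x,y -0.95 4.95
```

{"fn": "step_arm", "kwargs": {"moves": [[0, 0, 0, -0.0003, 0.0015, 0.0005, -1], [0, 0, 0, 0, 0, 0, -1], [0, 0, 0, 0, 0, 0, -1]], "newtons": 50}}

```text
clock: 22.05
eef_pos: [522.2, -159.6, 48.2]
tcp_rot: [180.0, 0.0, 100.5]
wrist_force: [0.1, -0.2, 0.8]
width: 42.6
```

```bash
python3 st.py
```

```text
22.05 [ 522.2  -159.61   48.18] [1.7998e+02 1.0000e-02 1.0051e+02] F [ 0.08 -0.24  0.79] T [0.248 0.03  0.04 ] w 42.6
clampF x,y 0.04 -0.25
```

{"fn": "step_arm", "kwargs": {"moves": [[0, 0, -2, 0, 0, 0, -1], [0, 0, -4, 0, 0, 0, -1], [0, 0, -4, 0, 0, 0, -1], [0, 0, -4, 0, 0, 0, -1], [0, 0, -4, 0, 0, 0, -1], [0, 0, -4, 0, 0, 0, -1]]}}

```text
clock: 22.65
eef_pos: [522.2, -159.2, 48.2]
tcp_rot: [180.0, -0.0, 78.4]
wrist_force: [0.7, 1.6, 1.7]
width: 42.9
```

```bash
python3 st.py
```

```text
22.65 [ 522.2  -159.24   48.18] [ 1.7999e+02 -5.0000e-02  7.8360e+01] F [0.74 1.56 1.65] T [ 0.495 -0.092  0.086] w 42.9
clampF x,y 1.01 1.41
```

{"fn": "step_arm", "kwargs": {"moves": [[0, 0, -4, 0, 0, 0, -1], [0, 0, -4, 0, 0, 0, -1], [0, 0, -4, 0, 0, 0, -1], [0, 0, -4, 0, 0, 0, -1], [0, 0, -4, 0, 0, 0, -1]]}}

```text
clock: 23.15
eef_pos: [522.4, -159.0, 48.2]
tcp_rot: [-180.0, -0.1, 58.4]
wrist_force: [0.6, 2.8, 1.5]
width: 43.0
```

```bash
python3 st.py 12 scene
```

```text
23.15 [ 522.36 -158.98   48.2 ] [-1.800e+02 -8.000e-02  5.838e+01] F [0.63 2.77 1.51] T [ 0.719 -0.22   0.107] w 43.0
clampF x,y 1.12 2.62
```

View pics/scene12c.png

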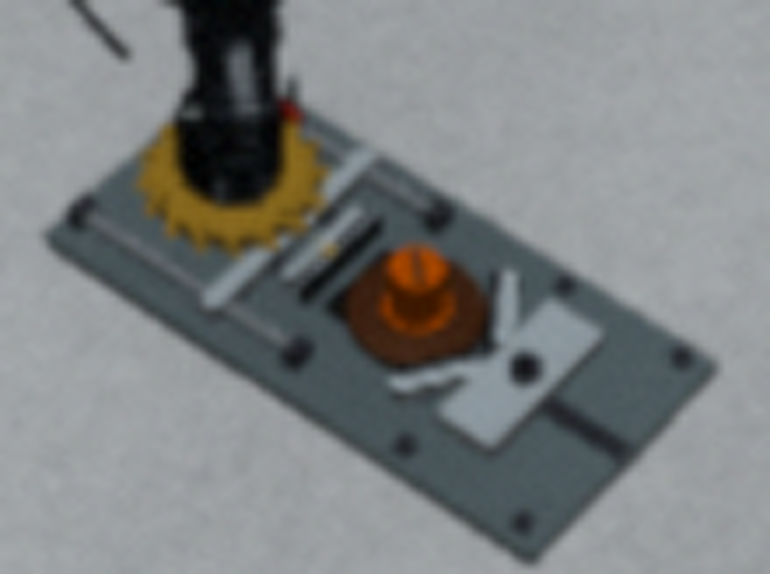

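{"fn": "step_arm", "kwargs": {"moves": [[0, 0, -4, 0.0001, 0.0004, 0, -1], [0, 0, -4, 0, 0, 0, -1], [0, 0, -4, 0, 0, 0, -1]]}}

```text
clock: 23.5
eef_pos: [522.5, -158.8, 48.2]
tcp_rot: [-180.0, -0.1, 46.4]
wrist_force: [0.7, 2.1, 1.2]
width: 42.9
```

```bash
python3 st.py
```

```text
23.5 [ 522.45 -158.79   48.16] [-1.800e+02 -6.000e-02  4.644e+01] F [0.73 2.06 1.19] T [ 0.596 -0.34   0.131] w 42.9
clampF x,y 1.09 1.9
```

{"fn": "step_arm", "kwargs": {"moves": [[0, 0, -4, 0.0001, 0.0004, 0, -1], [0, 0, -4, 0, 0, 0, -1]]}}

```text
clock: 23.7
eef_pos: [522.6, -158.7, 48.2]
tcp_rot: [180.0, -0.0, 38.4]
wrist_force: [1.1, 1.5, 0.2]
width: 42.8
```

```bash
python3 st.py 13 scene
```

```text
23.7 [ 522.59 -158.71   48.19] [ 1.7998e+02 -3.0000e-02  3.8440e+01] F [1.12 1.51 0.22] T [ 0.35  -0.397  0.186] w 42.8
clampF x,y 1.37 1.29
```

{"fn": "step_arm", "kwargs": {"moves": [[0, 0, -3, 0, 0, 0, -1], [0, 0, -3, 0, 0, 0, -1]]}}

```text
clock: 23.95
eef_pos: [522.7, -158.6, 48.2]
tcp_rot: [180.0, -0.1, 32.5]
wrist_force: [1.2, 1.3, -0.1]
width: 42.8
```

```bash
python3 st.py 14 scene
```

```text
23.95 [ 522.69 -158.63   48.23] [ 1.7998e+02 -5.0000e-02  3.2540e+01] F [ 1.25  1.26 -0.08] T [ 0.389 -0.462  0.048] w 42.8
clampF x,y 1.45 1.02
```

View pics/scene14c.png

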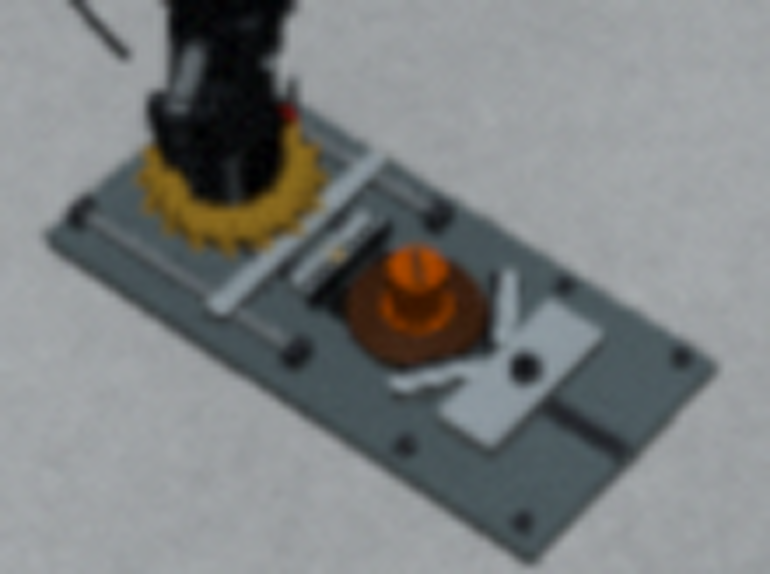

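```bash
python3 - <<'E'
from h import *
c=(276,168,36,30,11)
g=[crop(cv2.imread(f"pics/scene{t}.png"),c) for t in(10,12,13,14)]
cv2.imwrite("pics/gap14.png",np.vstack([np.hstack(g[:2]),np.hstack(g[2:])])[:600*2,:800])
print(g[0].shape)
E
```

```text
(330, 396, 3)
```

View pics/gap14.png

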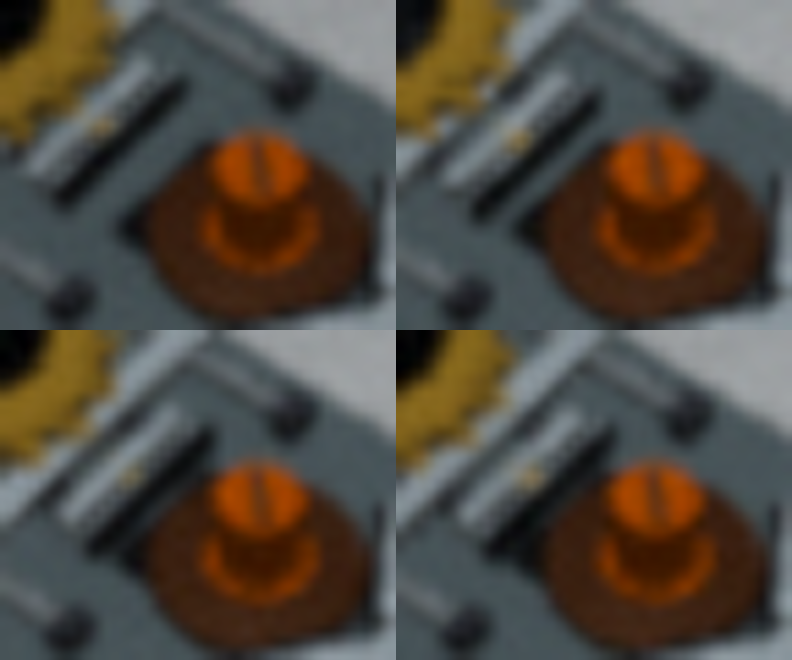

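```bash
cat > gap.py <<'E'
from h import *
import sys
# usage: tag x d p ...
def run(t,x,d,p,cams=("top","scene"),dz=-3):
    C=Cl(506.4,-82.4,10.3);out=[]
    for n in cams:
        c={"top":(294,222,32,30,14),"scene":(276,168,36,30,12)}[n]
        im=cv2.imread(f"pics/{n}{t}.png");g=crop(im,c);r=g.copy()
        D=lambda P,col,cl=False:draw(g,n,c,C.w(P)+[0,0,dz],col,cl)
        D(circ(x,d,16.5,30,96),(255,0,255))
        D([(x-26,p,24),(x+26,p,24)],(0,255,255));D([(x-26,p,15),(x+26,p,15)],(0,0,255))
        o=np.vstack([r,g]);cv2.imwrite(f"pics/gap_{n}{t}.png",o)
run(sys.argv[1],*map(float,sys.argv[2:5]),cams=sys.argv[5:] or ("top","scene"))
E
python3 gap.py 10 1 23.5 -21
```

```text
(no output)
```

View pics/gap_top10.png

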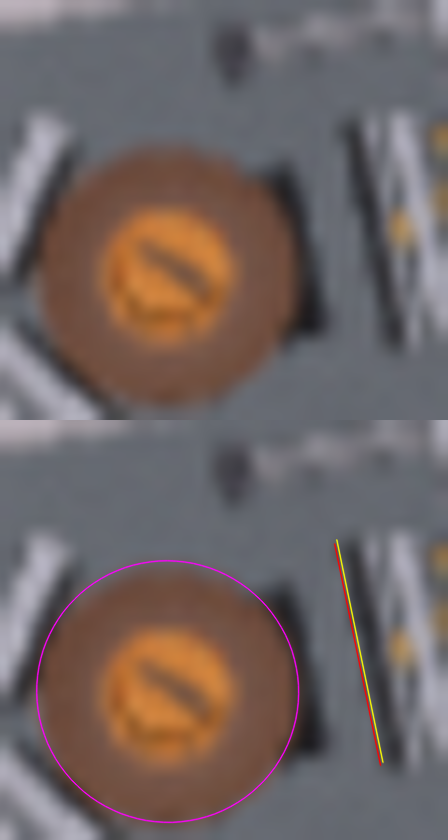

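View pics/gap_scene10.png

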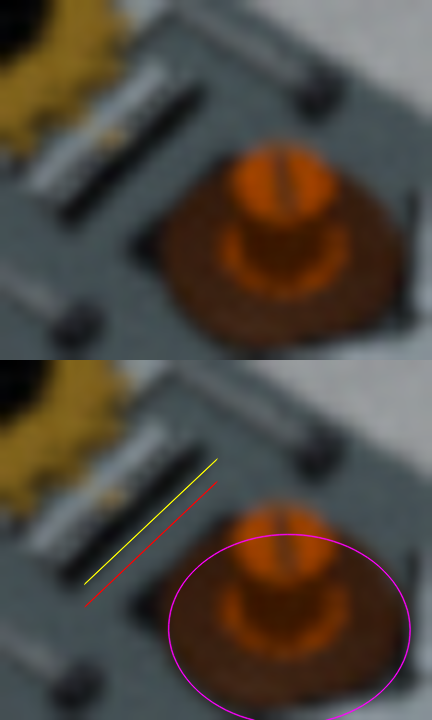

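{"fn": "step_arm", "kwargs": {"moves": [[0, 0, -4, 0, 0.0002, 0, -1], [0, 0, -4, 0, 0, 0, -1]]}}

```text
clock: 24.2
eef_pos: [522.8, -158.6, 48.2]
tcp_rot: [180.0, -0.0, 24.5]
wrist_force: [1.7, 0.4, -0.5]
width: 42.9
```

```bash
python3 st.py 15 scene
```

```text
24.2 [ 522.77 -158.59   48.2 ] [ 1.7997e+02 -5.0000e-02  2.4530e+01] F [ 1.7   0.42 -0.51] T [ 0.278 -0.643  0.142] w 42.9
clampF x,y 1.75 0.11
```

{"fn": "step_arm", "kwargs": {"moves": [[0, 0, -3, 0, 0, 0, -1], [0, 0, -3, 0, 0, 0, -1]]}}

```text
clock: 24.45
eef_pos: [522.9, -158.6, 48.2]
tcp_rot: [180.0, -0.1, 18.6]
wrist_force: [2.2, 1.0, -0.8]
width: 43.1
```

```bash
python3 st.py 16 scene
```

```text
24.45 [ 522.88 -158.55   48.23] [ 1.7997e+02 -6.0000e-02  1.8620e+01] F [ 2.2   0.99 -0.81] T [ 0.235 -0.732  0.156] w 43.1
clampF x,y 2.34 0.58
```

{"fn": "step_arm", "kwargs": {"moves": [[0, 0, -2, 0, 0, 0, -1], [0, 0, -2, 0, 0, 0, -1]]}}

```text
clock: 24.7
eef_pos: [522.9, -158.5, 48.2]
tcp_rot: [180.0, -0.1, 14.7]
wrist_force: [3.8, 0.9, -1.2]
width: 42.7
```

```bash
python3 st.py 17 scene
```

```text
24.7 [ 522.92 -158.53   48.21] [ 1.7998e+02 -7.0000e-02  1.4680e+01] F [ 3.82  0.91 -1.24] T [ 0.249 -0.826  0.207] w 42.7
clampF x,y 3.92 0.21
```

{"fn": "step_arm", "kwargs": {"moves": [[0, 0, -2, 0, 0, 0, -1], [0, 0, -2, 0, 0, 0, -1]]}}

```text
clock: 24.95
eef_pos: [523.0, -158.5, 48.2]
tcp_rot: [180.0, -0.1, 10.7]
wrist_force: [4.0, 0.6, -1.5]
width: 42.9
```

```bash
python3 st.py 18 scene
```

```text
24.95 [ 522.97 -158.54   48.21] [ 1.7998e+02 -8.0000e-02  1.0660e+01] F [ 4.05  0.59 -1.48] T [ 0.278 -0.951  0.071] w 42.9
clampF x,y 4.09 -0.14
```

{"fn": "step_arm", "kwargs": {"moves": [[0, 0, -2, 0, 0, 0, -1], [0, 0, -2, 0, 0, 0, -1]]}}

```text
clock: 25.2
eef_pos: [523.0, -158.5, 48.2]
tcp_rot: [180.0, -0.1, 6.7]
wrist_force: [4.2, 1.0, -3.2]
width: 43.1
```

```bash
python3 st.py 19 scene
```

```text
25.2 [ 523.04 -158.51   48.2 ] [ 1.7999e+02 -8.0000e-02  6.6600e+00] F [ 4.24  0.99 -3.19] T [ 0.249 -1.079  0.116] w 43.1
clampF x,y 4.35 0.22
```

{"fn": "step_arm", "kwargs": {"moves": [[0, 0, -2, 0.0006, 0, 0, -1], [0, 0, -2, 0.0004, 0, 0, -1]]}}

```text
clock: 25.45
eef_pos: [523.2, -158.5, 48.2]
tcp_rot: [180.0, 0.0, 2.6]
wrist_force: [0.9, 0.5, 0.8]
width: 42.8
```

```bash
python3 st.py 20 scene
```

```text
25.45 [ 523.17 -158.51   48.2 ] [1.7999e+02 1.0000e-02 2.6500e+00] F [0.89 0.47 0.79] T [ 0.233 -0.489  0.141] w 42.8
clampF x,y 0.96 0.3
```

{"fn": "step_arm", "kwargs": {"moves": [[0, 0, -2, 0, 0, 0, -1], [0, 0, -2, 0, 0, 0, -1]]}}

```text
clock: 25.7
eef_pos: [523.2, -158.5, 48.2]
tcp_rot: [180.0, -0.0, -1.3]
wrist_force: [1.1, 0.6, -0.5]
width: 43.0
```

```bash
python3 st.py 21 scene
```

```text
25.7 [ 523.2  -158.51   48.18] [179.99  -0.    -1.35] F [ 1.12  0.57 -0.5 ] T [ 0.208 -0.728  0.188] w 43.0
clampF x,y 1.21 0.36
```

{"fn": "step_arm", "kwargs": {"moves": [[0, 0, -2, 0, 0, 0, -1], [0, 0, -2, 0, 0, 0, -1]]}}

```text
clock: 25.95
eef_pos: [523.3, -158.5, 48.2]
tcp_rot: [180.0, -0.0, -5.4]
wrist_force: [2.3, 1.5, 0.5]
width: 42.9
```

```bash
python3 st.py 22 scene
```

```text
25.95 [ 523.28 -158.53   48.21] [ 1.7999e+02 -1.0000e-02 -5.3500e+00] F [2.31 1.53 0.49] T [ 0.189 -0.718  0.176] w 42.9
clampF x,y 2.54 1.09
```

{"fn": "step_arm", "kwargs": {"moves": [[0, 0, -2, 0, 0, 0, -1]]}}

```text
clock: 26.1
eef_pos: [523.3, -158.6, 48.2]
tcp_rot: [180.0, -0.0, -7.3]
wrist_force: [1.9, 1.5, -0.8]
width: 42.9
```

```bash
python3 st.py 23 scene; python3 - <<'E'
from h import *
t=[10,12,13,14,15,16,17,18,19,20,21,22,23]
c=(276,168,36,30,11)
g=[crop(cv2.imread(f"pics/scene{k}.png"),c) for k in(18,19,22,23)]
cv2.imwrite("pics/gap23.png",np.vstack([np.hstack(g[:2]),np.hstack(g[2:])]))
E
```

```text
26.1 [ 523.32 -158.55   48.2 ] [ 1.7999e+02 -1.0000e-02 -7.3200e+00] F [ 1.85  1.49 -0.77] T [ 0.147 -0.805  0.202] w 42.9
clampF x,y 2.09 1.13
```

View pics/gap23.png

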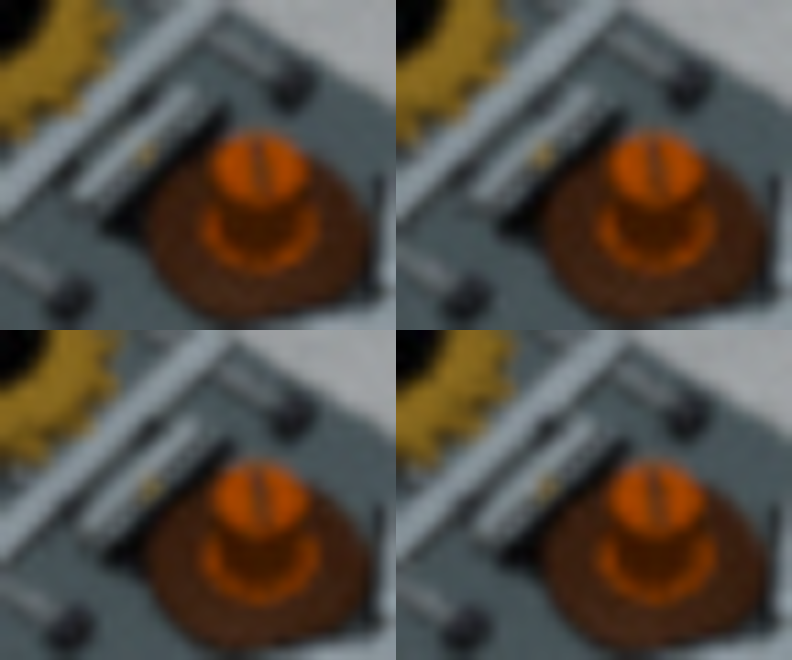

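```bash
cat > track.py <<'E'
from h import *
import sys
yaw={10:100.51,12:58.38,13:38.44,14:32.54,15:24.53,16:18.62,17:14.68,18:10.66,19:6.66,20:2.65,21:-1.35,22:-5.35,23:-7.32}
for a in sys.argv[1:]:
    k,v=a.split(':');yaw[int(k)]=float(v)
C=Cl(506.4,-82.4,10.3)
s=np.arange(-60,10,.2);xs=np.arange(-20,21,2.)
def prof(t,lo=-20,hi=20,z=20):
    im=cv2.cvtColor(cv2.imread(f"pics/scene{t}.png"),cv2.COLOR_BGR2GRAY).astype(np.float32)
    xs=np.arange(lo,hi+1,2.)
    P=np.array([(x,y,z-3) for x in xs for y in s]);p=proj("scene",C.w(P)).astype(np.float32)
    v=cv2.remap(im,p[:,0].reshape(len(xs),-1),p[:,1].reshape(len(xs),-1),cv2.INTER_CUBIC)
    return v.mean(0)
if __name__=="__main__":
    ref=None
    for t in yaw:
        a=np.radians(100.51-yaw[t]);pr=prof(t)
        # local maxima of bright features
        g=np.gradient(cv2.GaussianBlur(pr.reshape(1,-1),(0,0),3)[0])
        pk=[round(s[i],1) for i in range(5,len(s)-5) if g[i-1]>0>=g[i]]
        # bright centroid near peaks
        res=[]
        for q in pk:
            w=(abs(s-q)<4);b=pr[w]-pr[w].min();res.append((round((b*s[w]).sum()/b.sum(),2),int(pr[abs(s-q).argmin()])))
        print(t,round(a,3),round(10*a,2),res)
E
python3 track.py
```

```text
10 0.0 0.0 [(np.float64(-40.78), 123), (np.float64(-18.08), 76), (np.float64(7.6), 52)]
12 0.735 7.35 [(np.float64(-47.8), 101), (np.float64(-33.25), 131), (np.float64(-13.48), 69), (np.float64(1.25), 52)]
13 1.083 10.83 [(np.float64(-45.29), 126), (np.float64(-30.04), 132), (np.float64(-10.34), 37), (np.float64(1.97), 53)]
14 1.186 11.86 [(np.float64(-44.54), 129), (np.float64(-28.77), 127), (np.float64(3.27), 53), (np.float64(7.36), 54)]
15 1.326 13.26 [(np.float64(-43.52), 136), (np.float64(-27.57), 131), (np.float64(1.89), 52)]
16 1.429 14.29 [(np.float64(-42.91), 139), (np.float64(-26.23), 129), (np.float64(7.97), 55)]
17 1.498 14.98 [(np.float64(-42.21), 142), (np.float64(-25.74), 133), (np.float64(7.61), 55)]
18 1.568 15.68 [(np.float64(-41.72), 143), (np.float64(-25.16), 132)]
19 1.638 16.38 [(np.float64(-41.2), 143), (np.float64(-24.3), 126)]
20 1.708 17.08 [(np.float64(-40.55), 144), (np.float64(-23.71), 130)]
21 1.778 17.78 [(np.float64(-40.06), 144), (np.float64(-23.57), 130)]
22 1.848 18.48 [(np.float64(-39.42), 143), (np.float64(-23.47), 130)]
23 1.882 18.82 [(np.float64(-39.22), 143), (np.float64(-23.41), 131), (np.float64(2.04), 52)]
```

{"fn": "step_arm", "kwargs": {"moves": [[0, 0, -2, 0.0003, 0, 0, -1], [0, 0, -2, 0, 0, 0, -1], [0, 0, -2, 0, 0, 0, -1], [0, 0, -2, 0, 0, 0, -1]]}}

```text
clock: 26.55
eef_pos: [523.5, -158.6, 48.2]
tcp_rot: [180.0, 0.0, -15.4]
wrist_force: [1.3, 1.0, 0.1]
width: 42.6
```

```bash
python3 st.py 24 scene
```

```text
26.55 [ 523.45 -158.56   48.19] [179.98   0.   -15.37] F [1.33 0.96 0.05] T [ 0.042 -0.693  0.167] w 42.6
clampF x,y 1.48 0.7
```

{"fn": "step_arm", "kwargs": {"moves": [[0, 0, -2, 0.0002, 0, 0, -1], [0, 0, -2, 0, 0, 0, -1], [0, 0, -2, 0, 0, 0, -1], [0, 0, -2, 0, 0, 0, -1]]}}

```text
clock: 27.0
eef_pos: [523.6, -158.6, 48.2]
tcp_rot: [180.0, 0.0, -23.4]
wrist_force: [1.8, 0.9, 0.5]
width: 42.9
```

```bash
python3 st.py 25 scene
```

```text
27.0 [ 523.6  -158.62   48.18] [179.97   0.   -23.36] F [1.84 0.85 0.5 ] T [ 0.004 -0.583  0.213] w 42.9
clampF x,y 1.96 0.51
```

{"fn": "step_arm", "kwargs": {"moves": [[0, 0, -2, 0.0002, 0, 0, -1], [0, 0, -2, 0, 0, 0, -1], [0, 0, -2, 0, 0, 0, -1], [0, 0, -2, 0, 0, 0, -1]]}}

```text
clock: 27.45
eef_pos: [523.7, -158.7, 48.2]
tcp_rot: [180.0, -0.0, -31.4]
wrist_force: [1.3, -0.2, 1.0]
width: 42.8
```

```bash
python3 st.py 26 scene
```

```text
27.45 [ 523.73 -158.7    48.17] [179.95  -0.   -31.36] F [ 1.29 -0.21  0.96] T [-0.108 -0.506  0.298] w 42.8
clampF x,y 1.23 -0.43
```

{"fn": "step_arm", "kwargs": {"moves": [[0, 0, -2, 0.0002, 0, 0, -1], [0, 0, -2, 0, 0, 0, -1], [0, 0, -2, 0, 0, 0, -1]]}}

```text
clock: 27.8
eef_pos: [523.8, -158.7, 48.2]
tcp_rot: [179.9, 0.0, -37.4]
wrist_force: [-0.1, 0.3, 1.6]
width: 43.2
```

```bash
python3 st.py 27 scene
```

```text
27.8 [ 523.8  -158.73   48.17] [179.94   0.   -37.37] F [-0.14  0.26  1.57] T [-0.16  -0.404  0.222] w 43.2
clampF x,y -0.09 0.28
```

{"fn": "step_arm", "kwargs": {"moves": [[0, 0, -1.5, 0, 0, 0, -1], [0, 0, 0, 0, 0, 0, -1]]}}

```text
clock: 28.05
eef_pos: [523.8, -158.7, 48.2]
tcp_rot: [180.0, 0.0, -38.9]
wrist_force: [-0.1, -1.1, 2.3]
width: 42.9
```

```bash
python3 st.py 28 scene; python3 track.py 24:-15.37 25:-23.36 26:-31.36 27:-37.37 28:-38.87 | tail -6
```

```text
28.05 [ 523.85 -158.72   48.18] [179.95   0.   -38.94] F [-0.11 -1.1   2.32] T [-0.368 -0.04   0.249] w 42.9
clampF x,y -0.31 -1.06
23 1.882 18.82 [(np.float64(-39.22), 143), (np.float64(-23.41), 131), (np.float64(2.04), 52)]
24 2.022 20.22 [(np.float64(-37.91), 143), (np.float64(-23.21), 132)]
25 2.162 21.62 [(np.float64(-36.66), 141), (np.float64(-23.06), 133), (np.float64(7.7), 55)]
26 2.302 23.02 [(np.float64(-34.96), 139), (np.float64(-23.14), 134)]
27 2.406 24.06 [(np.float64(-33.96), 138), (np.float64(-23.33), 134), (np.float64(7.52), 57)]
28 2.433 24.33 [(np.float64(-33.79), 138), (np.float64(-23.36), 133)]
```

View pics/scene28c.png

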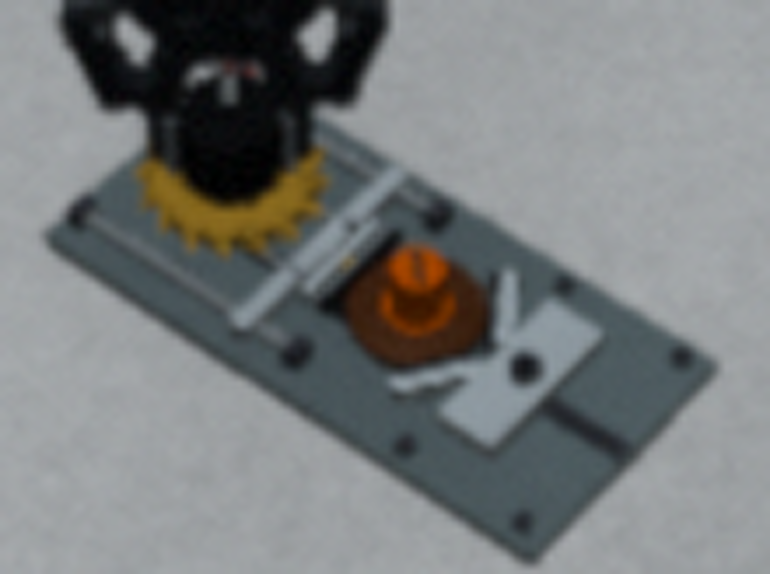

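{"fn": "step_arm", "kwargs": {"moves": [[0, 0, 2, 0, 0, 0, -1], [0, 0, 2, 0, 0, 0, -1], [0, 0, 1.5, 0, 0, 0, -1], [0, 0, 0, 0, 0, 0, -1]]}}

```text
clock: 28.5
eef_pos: [523.8, -158.6, 48.2]
tcp_rot: [180.0, 0.0, -33.5]
wrist_force: [-2.6, -0.3, 3.6]
width: 42.7
```

```bash
python3 st.py
```

```text
28.5 [ 523.78 -158.61   48.17] [ 1.7997e+02  2.0000e-02 -3.3480e+01] F [-2.6  -0.32  3.56] T [-0.316  0.117 -0.024] w 42.7
clampF x,y -2.61 0.15
```

{"fn": "step_arm", "kwargs": {"moves": [[0, 0, 0, 0, 0, 0, 0.1], [0, 0, 0, 0, 0, 0, 0.3], [0, 0, 0, 0, 0, 0, 0.45], [0, 0, 0, 0, 0, 0, 0.45], [0, 0, 0, 0, 0, 0.01, 0.45], [0, 0, 0, 0, 0, 0.03, 0.45], [0, 0, 0, 0, 0, 0.04, 0.45], [0, 0, 0, -0.02, -0.03, 0.03, 0.45], [0, 0, 0, -0.02, -0.045, 0, 0.45], [0, 0, 0, -0.02, -0.045, 0, 0.45], [0, 0, 0, -0.02, -0.045, 0, 0.45], [0, 0, 0, -0.02, -0.045, 0, 0.45]]}}

```text
clock: 29.7
eef_pos: [423.3, -370.1, 159.3]
tcp_rot: [180.0, -0.1, -33.5]
wrist_force: [1.0, -1.1, -0.2]
width: 61.9
```

{"fn": "step_arm", "kwargs": {"moves": [[0, 0, 0, -0.02, -0.03, 0, 0.45], [0, 0, 0, 0, 0, 0, 0.45], [0, 0, 0, 0, 0, 0, 0.45]]}}

```text
clock: 30.0
eef_pos: [403.6, -399.1, 158.6]
tcp_rot: [-180.0, -0.0, -33.6]
wrist_force: [0.1, -0.1, -0.7]
width: 62.1
```

```bash
python3 st.py 29; python3 track.py 28:-38.9 29:-33.48 | tail -2; python3 - <<'E'
from h import *
g=[crop(cv2.imread(f"pics/{n}29.png"),c) for n,c in(("top",(272,208,86,64,9)),)]
cv2.imwrite("pics/fin_top.png",g[0])
E
```

```text
30.0 [ 403.64 -399.12  158.63] [-1.7998e+02 -2.0000e-02 -3.3610e+01] F [ 0.06 -0.05 -0.66] T [0.05  0.001 0.022] w 62.1
clampF x,y 0.05 -0.06
28 2.433 24.33 [(np.float64(-33.79), 138), (np.float64(-23.36), 133)]
29 2.339 23.39 [(np.float64(-34.59), 130), (np.float64(-23.18), 126), (np.float64(7.64), 53)]
```

View pics/fin_top.png

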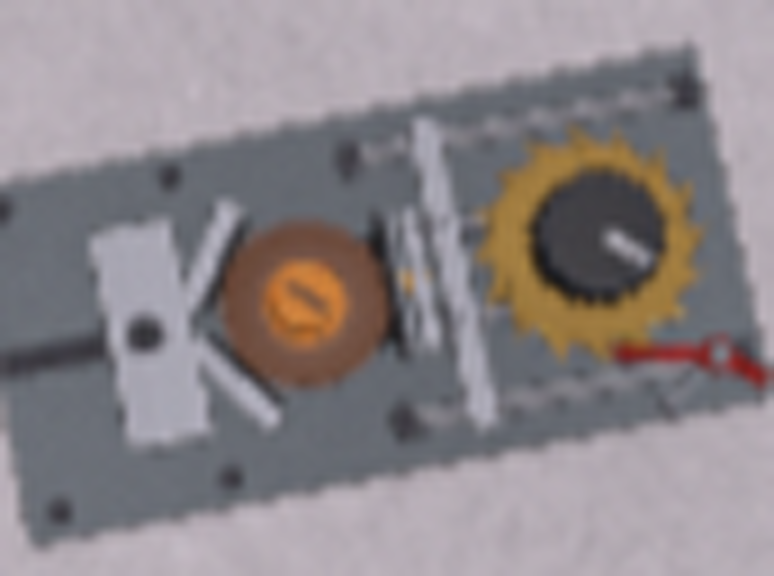

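View pics/scene29c.png

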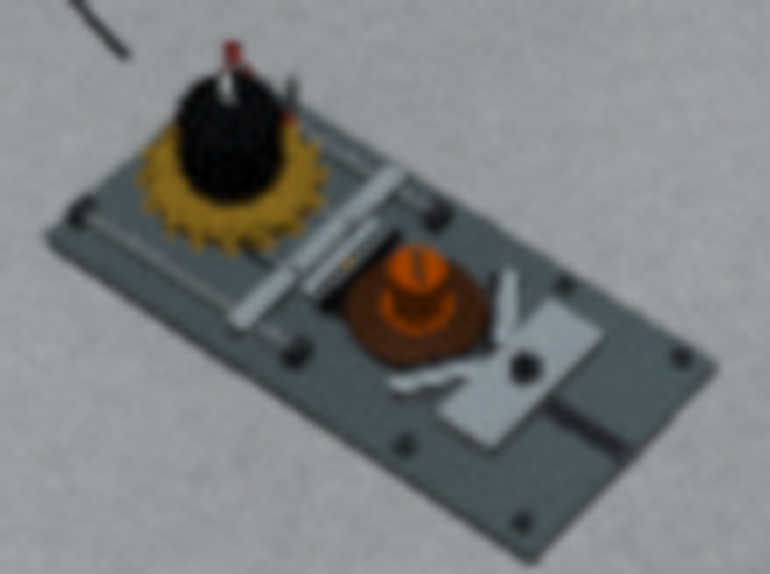

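View pics/top29.png

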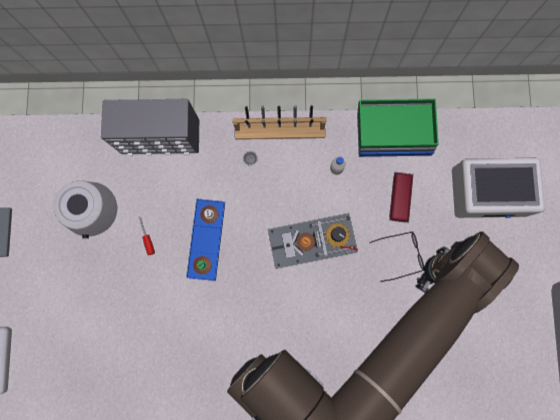

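```bash
python3 -c "
from rig import robot
print(robot.hand_in())"
```

```text
the job is handed in; nothing more can be done
None
```

I clamped the orange-block lens at the second click after touch and handed the job in at about 30 s. No verdict was reported.

- **Seating:** My first push left the lens touching only one face of the V-jaw, and I let go of it there. A force check while re-gripping showed this, so I slid it on until both faces resisted, then released it again. The top camera then showed the lens against both faces.
- **Touch point:** The camera showed the pad stop moving at about 1.72 rad on the knob, between tooth 4 (1.57) and tooth 5 (1.96). That made tooth 6 the second click.
- **Winding:** I wound to 2.43 rad, then eased back to 2.34 rad. The knob torque fell to about zero there, so the pawl is carrying the load on tooth 6.
- **Last checks:** With the gripper off and clear, the jaw bar stayed at the position for about 2.34 rad and the pad and lens had not moved. In the last top picture, the other two lenses and the rest of the bench look where they were.
- **Disagreements:** The camera heights read about 3–4 mm low and its sideways positions about 2 mm off, so I set the final positions by force. The knob torque readings were too noisy to fix the touch point, so that comes from the camera.

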